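# Hang the cutlery caddy in the corner of the bus tub

## Robot

A 7-joint arm with a two-finger parallel gripper is mounted at the origin on the work surface. World frame = base frame: x ahead of the robot, y to its left, z up, the work surface at z = 0. Lengths are in mm, angles in rad, forces in N, time in s.
With the tool pointing down it reaches from about 400 to 900 mm from the base axis. Payload 5.6 kg.
Tool frame: the origin (TCP) lies midway between the tips of the shut fingers; the grasp point (between the pads) lies 19 mm behind it; z points along the fingers, y is the direction in which the jaws open and shut (so a half turn about z gives the same grasp; the last joint's range is limited). The gripper opens to 92 mm and grips with 3 to 60 N. Pads are 20 mm wide; open, the fingers measure 128 mm over their backs; the gripper's body (75 mm by 189 mm) begins 69 mm behind the grasp point.
Start: joints at [1.059, 0.468, -0.012, 1.603, 0.006, 1.071, -0.056], TCP at [293.643, -579.899, 214.592] pointing down, gripper open.
Joint ranges: [-2.53, 2.53], [-0.31, 2.02], [-1.57, 1.55], [0.28, 2.44], [-1.29, 4.43], [0.15, 1.84], [-2.92, 2.92]. Speed limits (rad/s): [2.57, 2.57, 3.14, 3.14, 3.14, 3.14, 3.14].

## Interface

Orientations are given as [roll, pitch, yaw] about the fixed x, y, z axes, in that order (R = Rz(yaw) Ry(pitch) Rx(roll)).
In Python, from rig import r gives the robot as it stands. The module is installed in compiled form; this text tells all that it offers.
- The arm moves only by the tool carry_out, never from a script. Its argument "plan" is a list of rows, each an object with "claw": the opening, from 0 (shut) to 1 (fully open); "dp": the shift along the tool's x, y, z in units of 30 mm (1.0 is 30 mm), a list of three; "yaw": the turn about the tool's z in units of 5 degrees (1.0 is 5 degrees). In form: [{"claw": claw, "dp": [x, y, z], "yaw": yaw}, ...]. A call has 1 to 5 rows; each row is the pose to reach, as a shift and turn from the pose measured when the call began, along the tool's axes at that moment; what a row does not reach only later rows make up. A row lasts 1/12 s, in which the tool goes at most 41.7 mm and 7.16 degrees, less where a joint would pass 70% of its speed; a pose out of reach is approached as far as the arm can. A call with a gripper value outside its range is refused whole. The fingers move at their own pace and stop on an object; the grip force is fixed at half the most. Time passes only in rows, so rows that repeat a pose let the fingers close. It gives the time, the measured TCP pose, the force and the opening at its end, in the units of the state.
- r.get_obs(): the state, without advancing time (a new reading comes with each control period).
- r.grab_frame(name): name is "scene" or "side" or "wrist"; returns a dict with "pixels" (400x640x3 uint8, blue, green, red), "camera_matrix" (3x3 intrinsics, pixels), "world_from_camera" (4x4, takes a point from camera to world coordinates); the wrist camera has in their place "mount" (4x4, takes a point from camera to tool coordinates, whose origin is the TCP and whose axes are the flange's). Camera axes: x right, y up, looking along -z (the intrinsics and any distortion apply to the point x, -y, -z); pixel columns grow to the right and rows downward; lengths in mm; the calibration is good to about 2 mm. The wrist camera is an equidistant fisheye: a pixel r from the principal point sees the ray r / f radians off the axis. A picture is of the moment at which its call begins: read the wrist's pose just before it. There is no depth.
- r.hand_in(): hands the job in, once; it reports no verdict.
The state is a dict: "time_s": time; "joints": joint angles; "joint_vel": joint speeds; "joint_torque": joint torques, N m; "eef_pos": TCP position; "tool_rot": TCP orientation; "ft_force": force on the tool from outside, world axes, zero at the start; "torque": the same for the moment, N m; "opening": opening from 0.0 (shut) to 1.0 (fully open).
Only numpy, scipy, OpenCV 4.12 (cv2) and the standard library are available. Lean on these libraries where they do the work, as an engineer would, in place of code of your own. Each camera call takes 0.05 s, during which the arm holds its last target.

## Task

Hang the cutlery caddy by its own hook over the near rim of the bus tub, on the straight part clear of the corners, with the hook fully down on the rim. Then slide it along the rim to the left (seen from the robot) until the hook's tongue stops against the tub's left side wall, and leave it hanging there. Do it gently by feel, because the plastic rim must not be forced, and leave the other things where they are.

Things in the scene. Friction and masses are not known exactly. Their poses are not given: they have to be found in the camera images.
- tub: Grey plastic bus tub, fixed, 330 (own x) x 440 (own y) x 150 mm high, open on top, bowls and a mug standing in it away from the near wall. Origin: centre of its underside, on the table. Own +y points to its left side wall, own -x to the near wall (towards the robot). A push of over 20 N on it cracks the rim.
- tub_rim (a point): Middle of the near rim's top, 150 mm up, as the tub was new: lip 20 mm wide, from inner wall face (own x -145) to outer face (-165) of its skirt, turned down 32 mm. In use the near wall has bulged: lip and all, it now stands 4 to 24 mm farther out (own -x, towards the robot), parallel, differently each time. The poses do NOT show this: feel or look for it. It is stiff.
- tub_stop (a point): Point on the inner face of the tub's left side wall (own x -135, y +200, z 150 mm), near the near left corner: the hook's tongue, inside the tub, comes to rest against this face (which has not shifted) when slid fully left.
- caddy: Off-white plastic hang-on cutlery caddy, upright on the table, empty, 0.14 to 0.28 kg. Origin: centre of its underside; own z up, own +x is the side with the hook. Body 75 (x) x 110 (y) x 110 mm high. Its back wall's outer face, at own x +37.5, is flat down to the bottom. It hangs outside the tub, leaning a few degrees when let go.
- caddy_grip (a point): Centre of the caddy's carry grip: a bar 55 (own x) x 10 (own y) x 24 mm high on two short posts, over the caddy's middle, 153 mm above its underside. Bar top at 165, open space 31 mm high between the caddy's body and the bar. Pinch it from above across its 10 mm.
- caddy_hook (a point): Middle of the hook's throat, on the underside of its crown: caddy own x +49, y 0, z +106 mm. The hook plate is 60 mm wide (own y), runs out from the back wall's top and turns down in a tongue 3 mm thick, inner face at own x +60.5, tip at z +81. So the throat is 23 mm wide, 25 deep: 3 mm wider than the tub's lip. Seated, this point lies on the lip's top.
- tumblers: Stack of nested clear tumblers, 82 mm wide, 276 mm high; origin at its foot. Bystander.
- cylinder: Plain round off-white cutlery cylinder with spoons in it, no hook, 100 mm wide, spoon tips 195 mm high; origin at its foot. Bystander.
- spray: White closed bottle, 72 mm wide, 170 mm high; origin at its foot. Bystander.
- bowls: Stack of bowls in the tub, 132 mm wide, 70 mm high; origin at its foot. Bystander.
- mug: Mug in the tub, 76 mm wide, 90 mm high; origin at its foot. Bystander.
- scraper: Tray scraper lying on the table, 190 mm long, 17 mm high; origin beneath its middle. Bystander.
There are look-alikes about, which are no part of the job. What is shaped like the caddy but green is not meant.

How it is judged:
By the outcome, as a careful person would: the job done as asked, in the order asked, and still so for the second after the job is handed in, with the robot touching nothing.
It also fails if it takes over 64 s, if anything falls off the work surface, if the arm or the gripper's body presses on something with over 40 N, if the wrist force passes 120 N, or if a joint passes its speed limit or range.

## Working session

There is one attempt and no reset: what is moved stays moved. The work goes in short steps, Python scripts to look and compute and a tool call to move; the robot and the scene stay as the last step left them, time stands still between calls to the robot, and variables do not carry over. Pictures are saved under pics/ and viewed, and the job is handed in when it is done.

Besides the shell and the picture viewer there is one more tool, called after "Emit:" as name([rows], argument=value, ...), one row to a line, values as JSON. carry_out: Moves the arm, as the interface text tells. Its arguments: {"type":"object","properties":{"plan":{"type":"array","items":{"type":"object","properties":{"claw":{"type":"number"},"dp":{"type":"array","items":{"type":"number"}},"yaw":{"type":"number"}}}}},"required":["plan"]}

```bash
mkdir -p pics; cat > h.py <<'E'
import numpy as np, cv2
from rig import r
def grab(n):
    o=r.get_obs(); f=r.grab_frame(n); return o,f
E
python3 - <<'E'
from h import *
o=r.get_obs()
for k,v in o.items(): print(k,np.round(v,3))
for n in ["scene","side","wrist"]:
    f=r.grab_frame(n); cv2.imwrite(f"pics/{n}0.png",f["pixels"])
    print(n,[(k,np.round(v,3).tolist()) for k,v in f.items() if k!="pixels"])
E
```

```text
time_s 0.0
joints [ 1.059  0.468 -0.012  1.604  0.006  1.071 -0.056]
joint_vel [-0.001 -0.001 -0.     0.001  0.001  0.     0.001]
joint_torque [ 0.0000e+00 -5.2057e+01 -1.2000e-02 -2.4375e+01 -5.7000e-02  1.7000e-02
  0.0000e+00]
eef_pos [ 293.311 -579.424  213.659]
tool_rot [-3.14   0.     0.469]
ft_force [0.013 0.237 0.381]
torque [ 0.027  0.024 -0.004]
opening 1.003
scene [('camera_matrix', [[414.168, 0.0, 316.129], [0.0, 414.168, 199.831], [0.0, 0.0, 1.0]]), ('world_from_camera', [[0.824, -0.357, 0.44, 999.215], [0.566, 0.506, -0.651, -726.53], [0.01, 0.785, 0.619, 842.455], [0.0, 0.0, 0.0, 1.0]])]
side [('camera_matrix', [[406.091, 0.0, 325.766], [0.0, 406.091, 194.064], [0.0, 0.0, 1.0]]), ('world_from_camera', [[-0.986, 0.13, -0.107, 366.378], [-0.168, -0.76, 0.628, 836.455], [0.0, 0.637, 0.771, 1053.618], [0.0, 0.0, 0.0, 1.0]])]
wrist [('camera_matrix', [[309.707, 0.0, 318.494], [0.0, 309.707, 196.234], [0.0, 0.0, 1.0]]), ('mount', [[0.0, 0.96, 0.278, 79.332], [1.0, -0.0, 0.0, 0.315], [0.0, 0.278, -0.96, -170.273], [0.0, 0.0, 0.0, 1.0]])]
```

View pics/scene0.png

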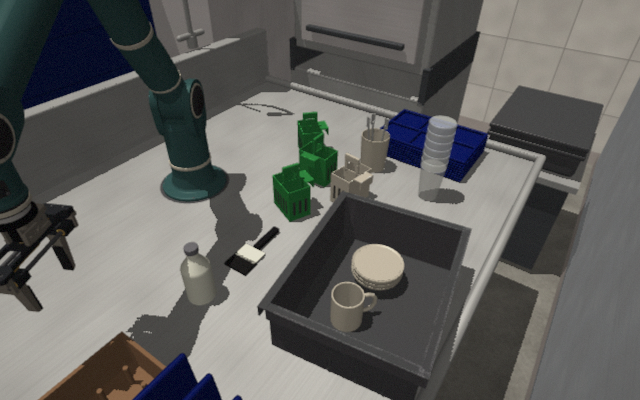

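View pics/side0.png

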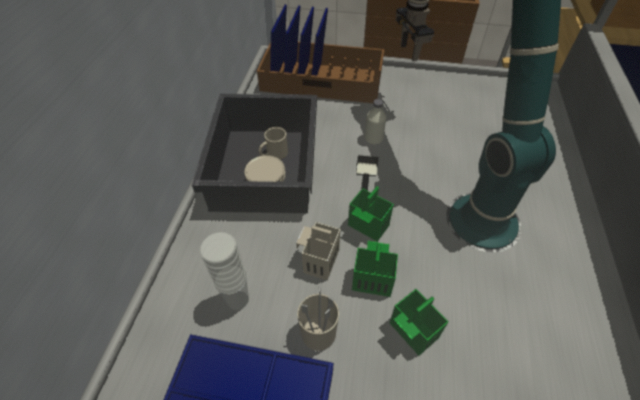

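View pics/wrist0.png

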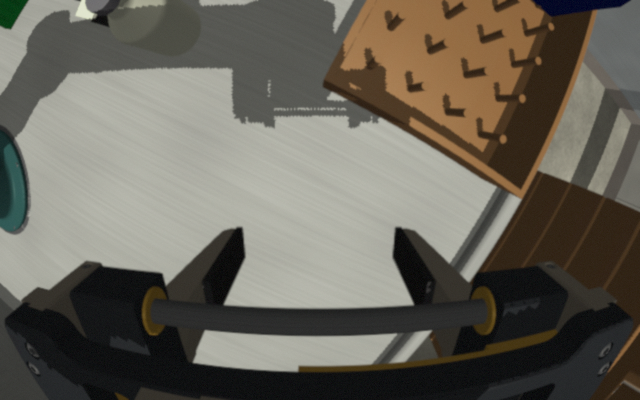

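The scene view shows an off-white caddy at about (350,182), the hookless off-white cylinder at (374,150), and green caddies at (311,130), (318,160) and (293,192). The side view shows the caddy at (320,245), the cylinder at (318,322) and the green caddies at (370,212), (376,270) and (418,320). The off-white one with a hook and a bar fits the description. I'll confirm it in an enlarged crop.

```bash
cat >> h.py <<'E'
def ray(f,uv):
    K=f["camera_matrix"];T=f["world_from_camera"]
    d=np.array([(uv[0]-K[0,2])/K[0,0],-(uv[1]-K[1,2])/K[1,1],-1.]); d=T[:3,:3]@d
    return T[:3,3],d/np.linalg.norm(d)
def onz(f,uv,z):
    c,d=ray(f,uv); return c+d*(z-c[2])/d[2]
def tri(f1,u1,f2,u2):
    a,d=ray(f1,u1);b,e=ray(f2,u2)
    s=np.linalg.lstsq(np.c_[d,-e],b-a,rcond=None)[0]
    p,q=a+s[0]*d,b+s[1]*e
    return (p+q)/2,np.linalg.norm(p-q)
def proj(f,p):
    T=np.linalg.inv(f["world_from_camera"]);c=T[:3,:3]@p+T[:3,3];K=f["camera_matrix"]
    return np.array([K[0,0]*c[0]/-c[2]+K[0,2],K[1,1]*-c[1]/-c[2]+K[1,2]])
def wproj(o,f,p):
    from scipy.spatial.transform import Rotation as R
    Rt=R.from_euler('xyz',o["tool_rot"]).as_matrix()
    t=Rt.T@(np.array(p)-o["eef_pos"]);M=np.linalg.inv(f["mount"]);c=M[:3,:3]@t+M[:3,3]
    x,y,z=c[0],-c[1],-c[2];th=np.arctan2(np.hypot(x,y),z);n=np.hypot(x,y);K=f["camera_matrix"]
    return np.array([K[0,0]*th*x/n+K[0,2],K[1,1]*th*y/n+K[1,2]])
def wray(o,f,uv):
    from scipy.spatial.transform import Rotation as R
    K=f["camera_matrix"];x=(uv[0]-K[0,2])/K[0,0];y=(uv[1]-K[1,2])/K[1,1];th=np.hypot(x,y)
    d=np.array([np.sin(th)*x/th,-np.sin(th)*y/th,-np.cos(th)])
    Rt=R.from_euler('xyz',o["tool_rot"]).as_matrix();M=f["mount"]
    return Rt@M[:3,3]+o["eef_pos"],Rt@M[:3,:3]@d
def wonz(o,f,uv,z):
    c,d=wray(o,f,uv);return c+d*(z-c[2])/d[2]
def crop(img,x,y,w,h,s,name):
    c=cv2.resize(img[y:y+h,x:x+w],None,fx=s,fy=s,interpolation=cv2.INTER_CUBIC)
    for i in range(0,w,10): cv2.line(c,(i*s,0),(i*s,8 if i%50 else 20),(0,0,255),1)
    for i in range(0,h,10): cv2.line(c,(0,i*s),(8 if i%50 else 20,i*s),(0,0,255),1)
    cv2.imwrite(name,c)
E
python3 - <<'E'
from h import *
a=cv2.imread("pics/scene0.png");b=cv2.imread("pics/side0.png")
crop(a,310,140,80,70,8,"pics/c1.png");crop(b,280,205,80,80,7,"pics/c2.png")
crop(a,250,180,230,200,3,"pics/c3.png");crop(b,190,80,140,140,4,"pics/c4.png")
E
```

```text
(no output)
```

View pics/c1.png

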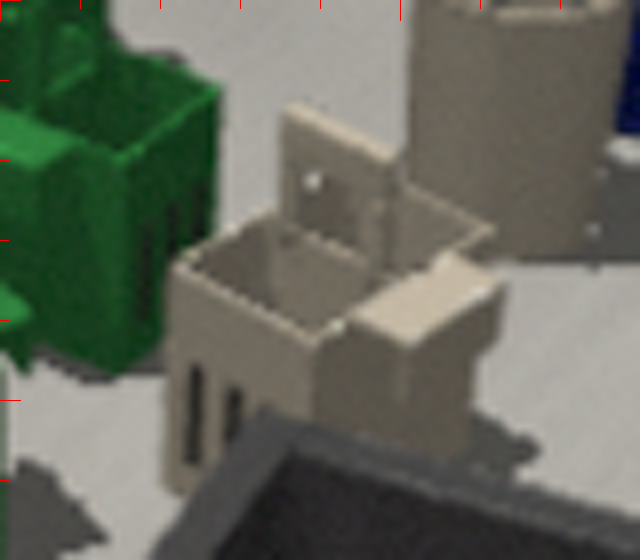

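View pics/c2.png

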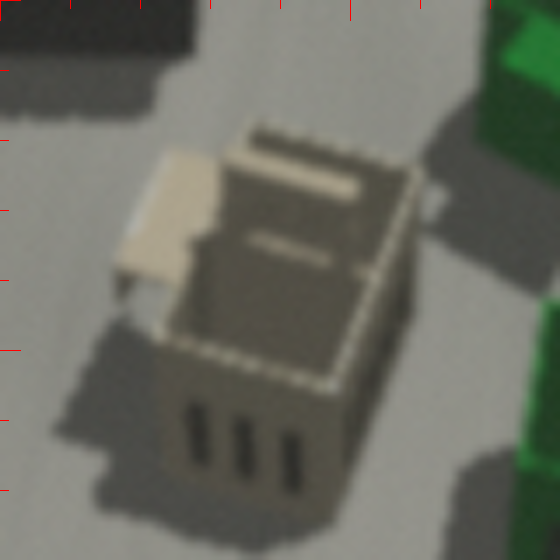

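View pics/c3.png

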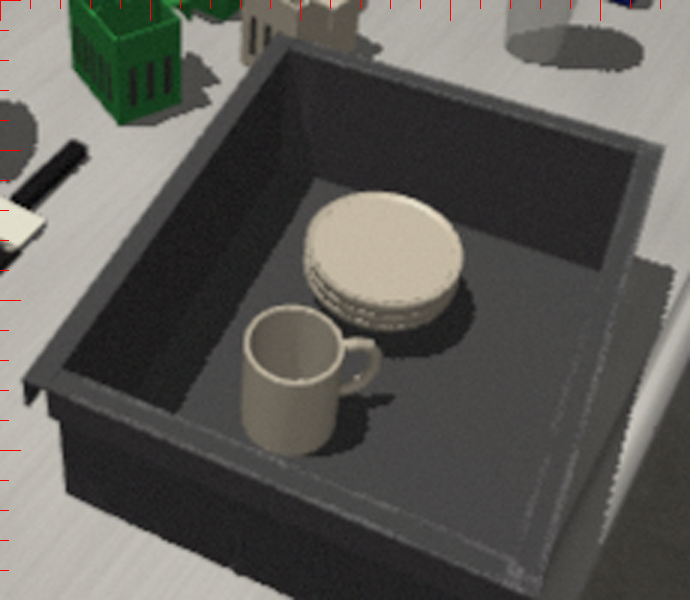

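View pics/c4.png

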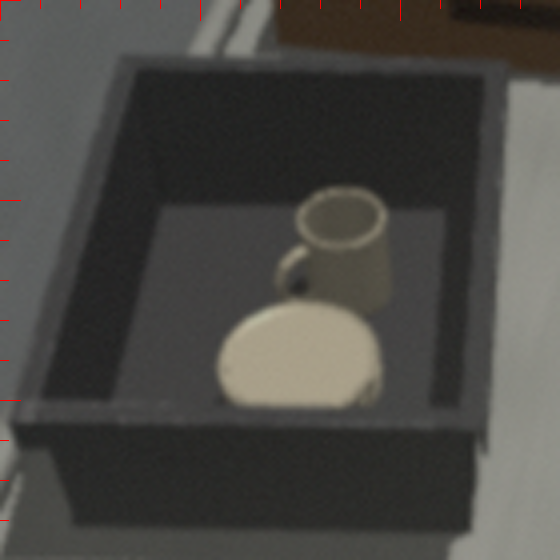

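The crop confirms it: an off-white body with a hook plate at scene (365,178) and side (304,235), and a grip bar at scene (352,157). Next I'll measure the caddy and the tub.

```bash
python3 - <<'E'
from h import *
S=r.grab_frame("scene");D=r.grab_frame("side")
c1=lambda x,y:(310+x/8-.5+.06,140+y/8-.44); c2=lambda x,y:(280+x/7-.43,205+y/7-.43)
c3=lambda x,y:(250+x/3-.33,180+y/3-.33); c4=lambda x,y:(190+x/4-.37,80+y/4-.37)
print("caddy side top z110");P=[onz(D,c2(*p),110) for p in [(160,337),(335,385),(418,172),(255,130)]]
for p in P: print(p.round(1))
for i in range(4): print(np.linalg.norm(P[i]-P[(i+1)%4]).round(1),end=' ')
print("\ncaddy scene top z110");
for p in [(178,265),(310,343),(492,230)]: print(onz(S,c1(*p),110).round(1))
print("bar side",[onz(D,c2(*p),165).round(1) for p in [(228,152),(355,188)]])
print("bar scene",[onz(S,c1(*p),165).round(1) for p in [(287,105),(392,160)]])
print("hook crown z109? side",[onz(D,c2(*p),109).round(1) for p in [(172,155),(118,268),(185,280)]])
print("tub scene outer z150",[onz(S,c3(*p),150).round(1) for p in [(275,38),(25,382),(663,147),(540,597)]])
print("tub scene inner z150",[onz(S,c3(*p),150).round(1) for p in [(290,55),(65,372),(640,152)]])
print("tub side outer z150",[onz(D,c4(*p),150).round(1) for p in [(488,428),(508,66),(12,425),(122,57)]])
print("tub side inner z150",[onz(D,c4(*p),150).round(1) for p in [(463,408),(485,75),(42,402),(137,72)]])
E
```

```text
caddy side top z110
[524.7 280.8 110. ]
[454.9 290.3 110. ]
[438.2 188.  110. ]
[506.6 178.8 110. ]
70.5 103.6 69.0 103.6 
caddy scene top z110
[441.  184.4 110. ]
[509.9 169.6 110. ]
[529.3 277.  110. ]
bar side [array([506.7, 228.9, 165. ]), array([456.4, 237.1, 165. ])]
bar scene [array([458.2, 232.1, 165. ]), array([511. , 221.5, 165. ])]
hook crown z109? side [array([537.5, 195.9, 109. ]), array([547.5, 252.3, 109. ]), array([520.5, 253.3, 109. ])]
tub scene outer z150 [array([545. ,  69.3, 150. ]), array([ 609.6, -356.3,  150. ]), array([887.9, 128. , 150. ]), array([ 955.7, -300.7,  150. ])]
tub scene inner z150 [array([569.5,  55.4, 150. ]), array([ 626.5, -334.4,  150. ]), array([874.3, 110.9, 150. ])]
tub side outer z150 [array([537.3,  80. , 150. ]), array([ 601.2, -344.7,  150. ]), array([882. , 136.1, 150. ]), array([ 948.3, -298.6,  150. ])]
tub side inner z150 [array([559.2,  64. , 150. ]), array([ 619.2, -328.4,  150. ]), array([868.5, 110.9, 150. ]), array([ 927.7, -279.9,  150. ])]
```

```bash
cat >> h.py <<'E'
from scipy.spatial.transform import Rotation as Rn
def go(target,yaw=None):
    o=r.get_obs();Rt=Rn.from_euler('xyz',o["tool_rot"]).as_matrix()
    d=Rt.T@(np.array(target)-o["eef_pos"])
    print("pos",np.round(o["eef_pos"],1),"rot",np.round(o["tool_rot"],3),"t",o["time_s"],"F",np.round(o["ft_force"],2),"T",np.round(o["torque"],2))
    print("dist",np.linalg.norm(d).round(1),"dp",(d/30).round(3))
    if yaw is not None:
        y=Rn.from_matrix(Rt).as_euler('xyz')[2]
        print("yaw units",(np.degrees(-((yaw-y+np.pi)%(2*np.pi)-np.pi))/5).round(2))
E
python3 -c "
from h import *
go((420,-320,380),-0.175)"
```

```text
pos [ 293.5 -579.7  214.1] rot [-3.141  0.     0.469] t 0.25 F [ 0.17  0.19 -0.15] T [-0.01 -0.   -0.01]
dist 333.1 dp [ 7.671 -5.822 -5.525]
yaw units 7.38
```

Emit:
carry_out([
  {"claw": 1,"dp": [1.0,-0.8,-1.2],"yaw": 1.4},
  {"claw": 1,"dp": [2.0,-1.6,-2.4],"yaw": 2.8},
  {"claw": 1,"dp": [3.0,-2.4,-3.4],"yaw": 4.2},
  {"claw": 1,"dp": [4.0,-3.2,-4.4],"yaw": 5.6},
  {"claw": 1,"dp": [5.0,-4.0,-5.2],"yaw": 7.0},
])

```text
time_s: 0.67
eef_pos: [360.1, -433.2, 349.2]
tool_rot: [-3.142, -0.0, -0.149]
ft_force: [0.8, -0.1, 1.3]
opening: 1.004
```

```bash
python3 -c "
from h import *
go((460,-100,400),-0.175);print(r.get_obs()['joints'])"
```

```text
pos [ 360.1 -433.2  349.2] rot [-3.142 -0.    -0.149] t 0.6667 F [ 0.78 -0.14  1.34] T [ 0.02 -0.03 -0.05]
dist 351.5 dp [  1.646 -11.477  -1.691]
yaw units 0.3
[ 0.7888614   0.21103924  0.03470951  1.6517976  -0.00768484  1.27889955
 -0.89474296]
```

Emit:
carry_out([
  {"claw": 1,"dp": [0.2,-1.3,-0.3],"yaw": 0.3},
  {"claw": 1,"dp": [0.4,-2.6,-0.6],"yaw": 0.3},
  {"claw": 1,"dp": [0.6,-3.9,-0.9],"yaw": 0.3},
  {"claw": 1,"dp": [0.8,-5.2,-1.2],"yaw": 0.3},
  {"claw": 1,"dp": [1.0,-6.5,-1.6],"yaw": 0.3},
])

```text
time_s: 1.08
eef_pos: [418.5, -242.7, 397.4]
tool_rot: [3.142, 0.0, -0.175]
ft_force: [1.2, 0.3, 0.3]
opening: 0.998
```

Emit:
carry_out([
  {"claw": 1,"dp": [0.1,-1.3,0],"yaw": 0},
  {"claw": 1,"dp": [0.3,-2.6,0],"yaw": 0},
  {"claw": 1,"dp": [0.4,-3.9,0],"yaw": 0},
  {"claw": 1,"dp": [0.6,-5.0,0],"yaw": 0},
  {"claw": 1,"dp": [0.6,-5.0,0],"yaw": 0},
])

```text
time_s: 1.5
eef_pos: [463.8, -90.6, 397.7]
tool_rot: [-3.139, -0.0, -0.164]
ft_force: [0.4, 0.7, -0.3]
opening: 1.001
```

```bash
python3 -c "
from h import *
o,f=grab('wrist');cv2.imwrite('pics/w1.png',f['pixels'])
go((470,231,320),-0.175);print(r.get_obs()['joints'])"
```

```text
pos [463.  -94.5 397.6] rot [-3.141  0.    -0.168] t 1.55 F [ 0.11 -0.75 -0.54] T [-0.04  0.01  0.  ]
dist 334.7 dp [ -1.582 -10.735   2.592]
yaw units 0.08
[ 0.39773789  0.03379962 -0.27295722  1.7489358   0.00880105  1.36016755
 -1.61554419]
```

View pics/w1.png

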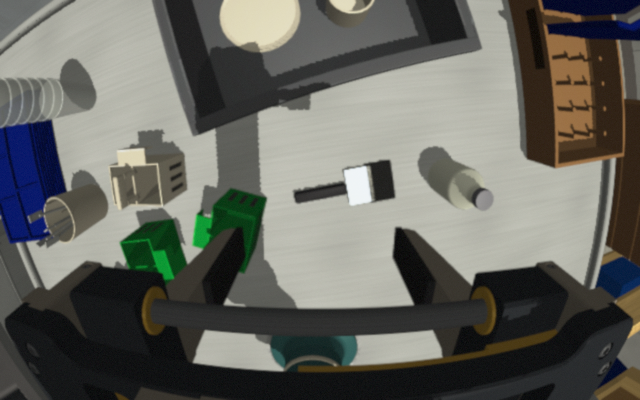

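The wrist view shows the near rim from (195,132) to (480,45), with the caddy at (150,178). I'll enlarge both.

```bash
python3 -c "
from h import *
a=cv2.imread('pics/w1.png');a=cv2.convertScaleAbs(a,alpha=1.8,beta=10)
crop(a,140,20,350,130,2,'pics/w1a.png');crop(a,180,90,110,50,7,'pics/w1b.png');crop(a,400,20,100,60,7,'pics/w1c.png')"
```

```text
(no output)
```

View pics/w1b.png

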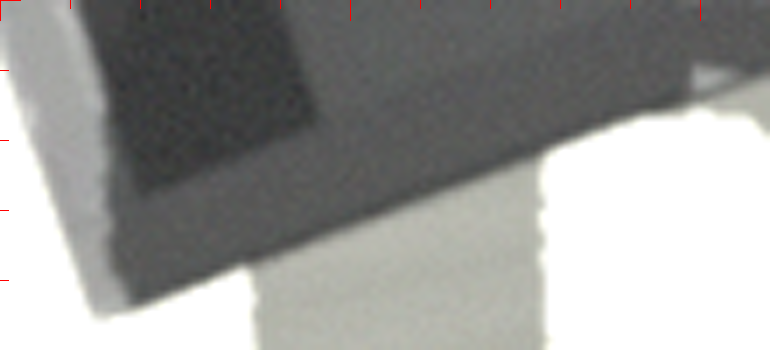

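View pics/w1c.png

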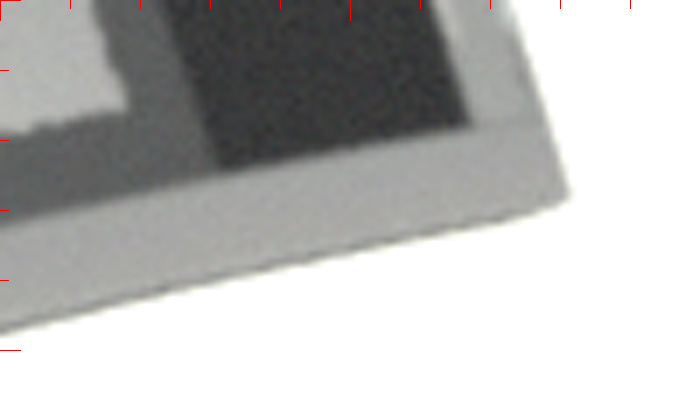

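```bash
python3 - <<'E'
from h import *
o=dict(eef_pos=np.array([463.3,-93.0,397.6]),tool_rot=[-3.14,0,-0.167])
o=dict(eef_pos=np.array([463.8,-90.6,397.7]),tool_rot=[-3.14,0,-0.164])
f=r.grab_frame("wrist")
b=lambda x,y:(180+x/7-.43,90+y/7-.43);c=lambda x,y:(400+x/7-.43,20+y/7-.43)
ou=[wonz(o,f,p,150) for p in [b(95,318),b(250,263),b(400,205),b(540,150),c(0,333),c(300,262),c(568,200)]]
inn=[wonz(o,f,p,150) for p in [b(140,195),c(220,168),c(470,127)]]
print(np.round(ou,1));print(np.round(inn,1))
a=np.array(ou)[1:6,:2];m=a.mean(0);v=np.linalg.svd(a-m)[2][0];v*=np.sign(v[1]);print("yaw",np.arctan2(-v[0],v[1]));n=np.array([v[1],-v[0]])
print("resid",(np.array(ou)[:,:2]-m)@n,"inner",(np.array(inn)[:,:2]-m)@n)
E
```

```text
[[ 541.1   78.   150. ]
 [ 544.7   42.2  150. ]
 [ 549.5    9.3  150. ]
 [ 554.4  -20.4  150. ]
 [ 584.1 -220.9  150. ]
 [ 594.  -286.7  150. ]
 [ 605.5 -352.5  150. ]]
[[ 563.4   62.8  150. ]
 [ 614.3 -272.6  150. ]
 [ 621.5 -331.4  150. ]]
yaw 0.14851561091441054
resid [ 1.64053237 -0.03622137 -0.19411875  0.27680704 -0.06602613  0.01955921
  1.64924255] inner [21.42926917 22.17944702 20.61599092]
```

```bash
python3 -c "
from h import *
go((460,231,300),-0.175)
D=r.grab_frame('side');print(onz(D,(318,310),100),onz(D,(318,298),120))"
```

```text
pos [462.4 -97.1 397.4] rot [ 3.141e+00  1.000e-03 -1.720e-01] t 1.6 F [0.75 0.27 0.55] T [-0.01  0.08 -0.04]
dist 342.3 dp [ -1.951 -10.764   3.244]
yaw units 0.03
[455.10077676 428.65363612 100.        ] [458.832813   406.71575097 120.        ]
```

Emit:
carry_out([
  {"claw": 0.6,"dp": [-0.3,-1.3,0.4],"yaw": 0},
  {"claw": 0.6,"dp": [-0.6,-2.6,0.8],"yaw": 0},
  {"claw": 0.6,"dp": [-0.8,-3.9,1.1],"yaw": 0},
  {"claw": 0.6,"dp": [-1.0,-5.2,1.5],"yaw": 0},
  {"claw": 0.6,"dp": [-1.2,-6.5,1.9],"yaw": 0},
])

```text
time_s: 2.07
eef_pos: [460.8, 99.1, 340.0]
tool_rot: [3.141, -0.0, -0.18]
ft_force: [1.7, -0.3, -0.3]
opening: 0.657
```

Emit:
carry_out([
  {"claw": 0.6,"dp": [-0.2,-1.3,0.3],"yaw": 0},
  {"claw": 0.6,"dp": [-0.4,-2.6,0.6],"yaw": 0},
  {"claw": 0.6,"dp": [-0.6,-3.6,1.0],"yaw": 0},
  {"claw": 0.6,"dp": [-0.8,-4.4,1.3],"yaw": 0},
  {"claw": 0.6,"dp": [-0.8,-4.4,1.3],"yaw": 0},
])

```text
time_s: 2.48
eef_pos: [459.3, 236.2, 298.9]
tool_rot: [3.141, 0.003, -0.175]
ft_force: [-0.0, 0.3, -0.8]
opening: 0.603
```

```bash
python3 -c "
from h import *
o,f=grab('wrist');cv2.imwrite('pics/w2.png',f['pixels']);print(o['eef_pos'],o['tool_rot'])
go((483,231,200),-0.175);print(r.get_obs()['joints'])"
```

```text
[459.30501072 236.17101283 298.88015121] [ 3.14094684  0.00342081 -0.17530047]
pos [460.3 233.6 299.6] rot [ 3.14e+00  2.00e-03 -1.78e-01] t 2.5333 F [-0.1  0.2  0.9] T [ 0.   -0.06 -0.02]
dist 102.2 dp [ 0.766 -0.056  3.319]
yaw units -0.03
[-0.03364379  0.21531008 -0.57649644  1.79376107  0.12665887  1.17226316
 -2.39779983]
```

View pics/w2.png

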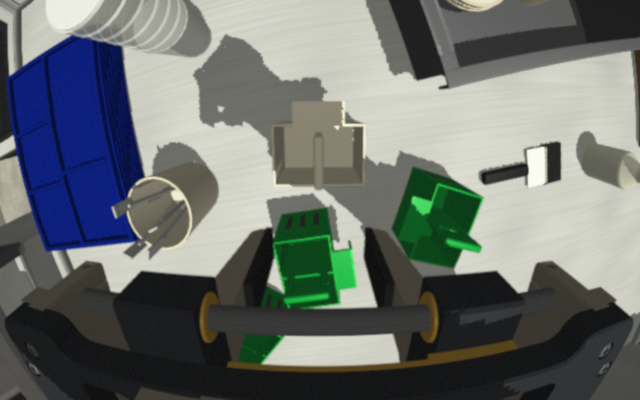

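```bash
python3 - <<'E'
from h import *
o=dict(eef_pos=np.array([459.3,236.17,298.9]),tool_rot=[3.1409,0.0034,-0.1753])
f=r.grab_frame("wrist");a=cv2.imread("pics/w2.png");crop(a,260,90,120,110,6,"pics/w2a.png")
print(wproj(o,f,[483,231,165]),wproj(o,f,[459.3,236.2,298.9]))
E
```

```text
[319.61505438 163.90849457] [318.81160033 243.90998748]
```

View pics/w2a.png

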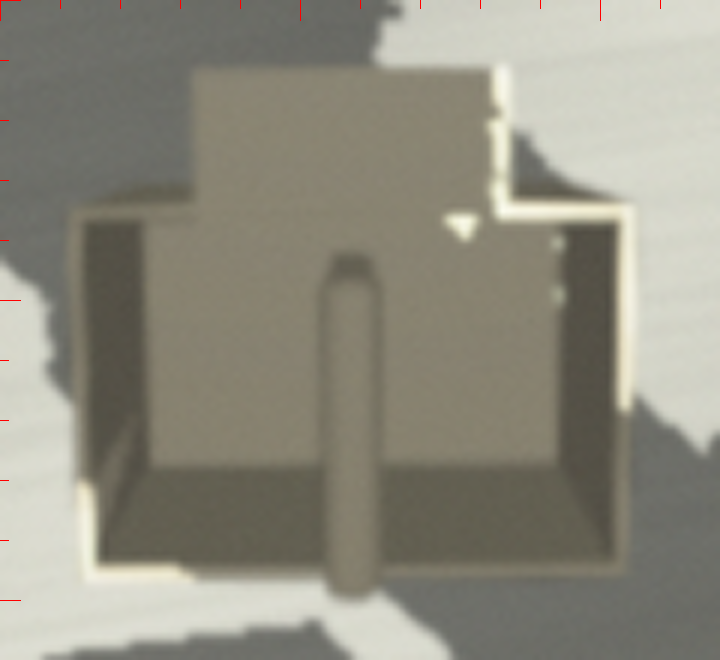

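```bash
python3 - <<'E'
from h import *
o=dict(eef_pos=np.array([459.3,236.17,298.9]),tool_rot=[3.1409,0.0034,-0.1753])
f=r.grab_frame("wrist");c=lambda x,y:(260+x/6-.42,90+y/6-.42)
b=[wonz(o,f,c(*p),165) for p in [(352,280),(353,598)]];print(np.round(b,1),(b[0]+b[1])/2)
t=[wonz(o,f,c(*p),110) for p in [(73,205),(635,205),(625,577),(88,580)]];print(np.round(t,1),np.mean(t,0))
y=[np.arctan2(t[i][1]-t[j][1],t[i][0]-t[j][0]) for i,j in [(0,3),(1,2)]]+[np.arctan2(t[1][0]-t[0][0],t[0][1]-t[1][1])*-1, -np.arctan2(t[2][0]-t[3][0],t[3][1]-t[2][1])];print(y)
h=[wonz(o,f,c(*p),109) for p in [(193,68),(503,68)]];print(np.round(h,1))
go((483,231,200),-0.175)
E
```

```text
[[510.5 227.5 165. ]
 [457.5 236.7 165. ]] [483.97450909 232.12761664 165.        ]
[[529.9 278.8 110. ]
 [510.9 172.  110. ]
 [437.7 184.8 110. ]
 [455.9 291.1 110. ]] [483.59938438 231.64134881 110.        ]
[np.float64(-0.1641832963768231), np.float64(-0.17286999156387292), np.float64(0.17520251068147533), np.float64(0.16953875372569796)]
[[551.5 251.1 109. ]
 [541.1 192.8 109. ]]
pos [461.7 231.1 300.7] rot [ 3.139 -0.    -0.182] t 2.6333 F [0.16 0.4  0.02] T [ 0.06 -0.02 -0.03]
dist 102.9 dp [ 0.699 -0.132  3.357]
yaw units -0.08
```

```bash
python3 -c "
from h import *
go((483.8,232,195),-0.171)"
```

```text
pos [461.7 231.1 300.7] rot [ 3.139 -0.    -0.182] t 2.6333 F [0.16 0.4  0.02] T [ 0.06 -0.02 -0.03]
dist 108.0 dp [ 0.719 -0.17   3.523]
yaw units -0.13
```

Emit:
carry_out([
  {"claw": 0.5,"dp": [0.72,-0.17,1.0],"yaw": -0.1},
  {"claw": 0.5,"dp": [0.72,-0.17,2.2],"yaw": -0.1},
  {"claw": 0.5,"dp": [0.72,-0.17,3.5],"yaw": -0.1},
  {"claw": 0.5,"dp": [0.72,-0.17,3.5],"yaw": -0.1},
  {"claw": 0.5,"dp": [0.72,-0.17,3.5],"yaw": -0.1},
])

```text
time_s: 3.05
eef_pos: [483.9, 229.6, 195.2]
tool_rot: [3.137, 0.002, -0.177]
ft_force: [0.2, 0.4, 0.6]
opening: 0.5
```

```bash
python3 -c "
from h import *
o,f=grab('wrist');cv2.imwrite('pics/w3.png',f['pixels'])
print(wproj(o,f,[510,227.4,165]),wproj(o,f,[457.5,236.7,165]))
go((483.8,232,134),-0.171)"
```

```text
[314.97061038 189.19132411] [315.3453054  260.05775509]
pos [485.  230.9 197.1] rot [ 3.14e+00 -2.00e-03 -1.76e-01] t 3.1 F [1.3  0.02 0.38] T [ 0.05 -0.04 -0.01]
dist 63.2 dp [-0.05  -0.032  2.105]
yaw units -0.06
```

View pics/w3.png

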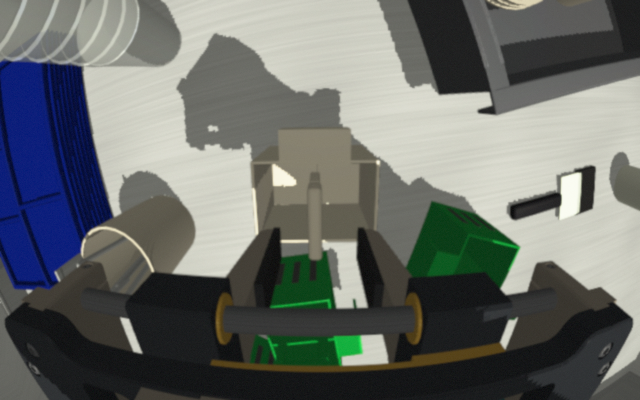

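Emit:
carry_out([
  {"claw": 0.5,"dp": [-0.03,-0.04,1.0],"yaw": 0},
  {"claw": 0.5,"dp": [-0.03,-0.04,1.8],"yaw": 0},
  {"claw": 0.5,"dp": [-0.03,-0.04,2.1],"yaw": 0},
  {"claw": 0.5,"dp": [-0.03,-0.04,2.1],"yaw": 0},
])

```text
time_s: 3.43
eef_pos: [484.8, 231.6, 134.6]
tool_rot: [3.139, -0.002, -0.177]
ft_force: [-0.8, 0.6, 0.2]
opening: 0.498
```

Emit:
carry_out([
  {"claw": 0,"dp": [0,0,0],"yaw": 0},
  {"claw": 0,"dp": [0,0,0],"yaw": 0},
  {"claw": 0,"dp": [0,0,0],"yaw": 0},
  {"claw": 0,"dp": [0,0,0],"yaw": 0},
  {"claw": 0,"dp": [0,0,0],"yaw": 0},
])

```text
time_s: 3.85
eef_pos: [485.3, 231.8, 135.5]
tool_rot: [3.14, -0.003, -0.177]
ft_force: [0.4, 0.6, -0.3]
opening: 0.165
```

Emit:
carry_out([
  {"claw": 0,"dp": [0,0,0],"yaw": 0},
  {"claw": 0,"dp": [0,0,0],"yaw": 0},
  {"claw": 0,"dp": [0,0,0],"yaw": 0},
])

```text
time_s: 4.1
eef_pos: [485.2, 231.7, 135.6]
tool_rot: [3.14, -0.003, -0.177]
ft_force: [-0.7, -0.3, 1.6]
opening: 0.11
```

Emit:
carry_out([
  {"claw": 0,"dp": [0,0,-0.5],"yaw": 0},
  {"claw": 0,"dp": [0,0,-1.0],"yaw": 0},
  {"claw": 0,"dp": [0,0,-1.0],"yaw": 0},
])

```text
time_s: 4.35
eef_pos: [486.4, 232.7, 167.6]
tool_rot: [-3.141, -0.006, -0.177]
ft_force: [2.1, 0.9, -1.9]
opening: 0.107
```

```bash
python3 -c "
from h import *
for i in range(2):
  o=r.get_obs();print(o['ft_force'],o['eef_pos'],o['torque'])
  o,f=grab('side')
cv2.imwrite('pics/s1.png',cv2.resize(f['pixels'][180:320,250:450],None,fx=4,fy=4))
go((484,231,315),-0.171)"
```

```text
[ 2.08369859  0.88845925 -1.85750004] [486.3918569  232.68716824 167.62451143] [ 0.18576715 -0.23191497 -0.03813541]
[-0.50719628  0.47971466 -2.96647094] [485.88185169 232.25314573 166.42270995] [0.04285713 0.07966526 0.00506326]
pos [485.2 231.6 165.4] rot [ 3.14e+00 -3.00e-03 -1.77e-01] t 4.45 F [-0.46  0.31 -2.92] T [-0.01  0.04 -0.03]
dist 149.6 dp [-0.019  0.038 -4.986]
yaw units -0.07
```

View pics/s1.png

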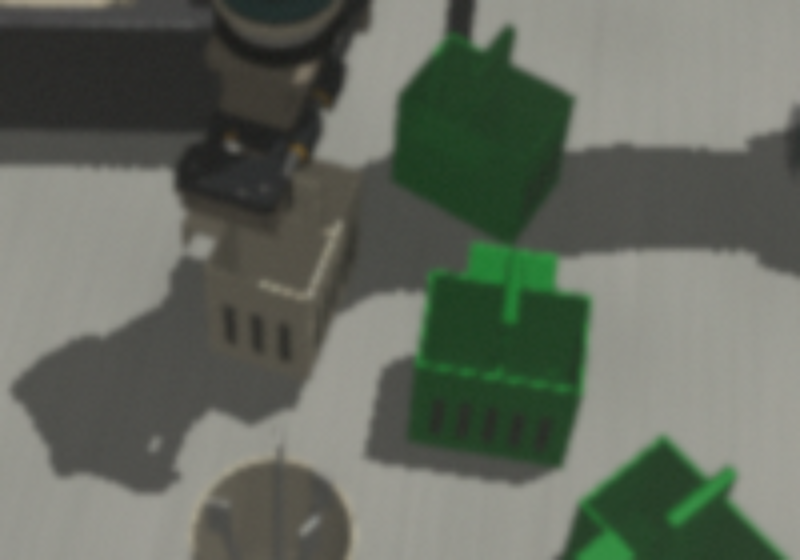

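Emit:
carry_out([
  {"claw": 0,"dp": [0,0,-1.0],"yaw": 0},
  {"claw": 0,"dp": [0,0,-2.0],"yaw": 0},
  {"claw": 0,"dp": [0,0,-3.2],"yaw": 0},
  {"claw": 0,"dp": [0,0,-4.4],"yaw": 0},
  {"claw": 0,"dp": [0,0,-5.0],"yaw": 0},
])

```text
time_s: 4.87
eef_pos: [485.6, 232.8, 318.4]
tool_rot: [-3.141, -0.006, -0.177]
ft_force: [1.0, 0.3, -2.6]
opening: 0.108
```

```bash
python3 -c "
from h import *
go((500,-70,315),0.15)"
```

```text
pos [485.6 232.8 318.4] rot [-3.141 -0.006 -0.177] t 4.8667 F [ 0.99  0.31 -2.58] T [ 0.15 -0.19  0.02]
dist 303.1 dp [2.248 9.85  0.128]
yaw units -3.75
```

Emit:
carry_out([
  {"claw": 0,"dp": [0.1,0.7,0],"yaw": -0.4},
  {"claw": 0,"dp": [0.3,1.7,0],"yaw": -0.9},
  {"claw": 0,"dp": [0.5,2.8,0.1],"yaw": -1.4},
  {"claw": 0,"dp": [0.8,3.9,0.1],"yaw": -1.9},
  {"claw": 0,"dp": [1.1,5.0,0.1],"yaw": -2.4},
])

```text
time_s: 5.28
eef_pos: [490.8, 77.6, 314.2]
tool_rot: [3.14, -0.004, 0.035]
ft_force: [0.7, -0.4, -2.5]
opening: 0.105
```

```bash
python3 -c "
from h import *
go((500,-70,300),0.15)"
```

```text
pos [490.8  77.6 314.2] rot [ 3.14  -0.004  0.035] t 5.2833 F [ 0.73 -0.38 -2.49] T [ 0.07 -0.12  0.04]
dist 148.6 dp [0.133 4.927 0.482]
yaw units -1.32
```

Emit:
carry_out([
  {"claw": 0,"dp": [0,1.2,0],"yaw": -0.5},
  {"claw": 0,"dp": [0.1,2.4,0.1],"yaw": -0.9},
  {"claw": 0,"dp": [0.1,3.6,0.2],"yaw": -1.3},
  {"claw": 0,"dp": [0.1,4.6,0.4],"yaw": -1.3},
  {"claw": 0,"dp": [0.1,4.9,0.5],"yaw": -1.3},
])

```text
time_s: 5.7
eef_pos: [497.8, -75.4, 297.3]
tool_rot: [3.138, -0.0, 0.141]
ft_force: [-0.7, -1.1, -2.9]
opening: 0.107
```

```bash
python3 -c "
from h import *
o,f=grab('wrist');cv2.imwrite('pics/w4.png',f['pixels']);print(o['eef_pos'],o['tool_rot'])
go((506,-70,215),0.15)"
```

```text
[497.76455263 -75.35142134 297.26796999] [ 3.13785062e+00 -3.03398306e-04  1.41106560e-01]
pos [497.6 -74.6 296.8] rot [3.139 0.    0.141] t 5.75 F [-0.46 -1.43 -3.08] T [ 0.24 -0.   -0.01]
dist 82.4 dp [ 0.301 -0.121  2.727]
yaw units -0.1
```

View pics/w4.png

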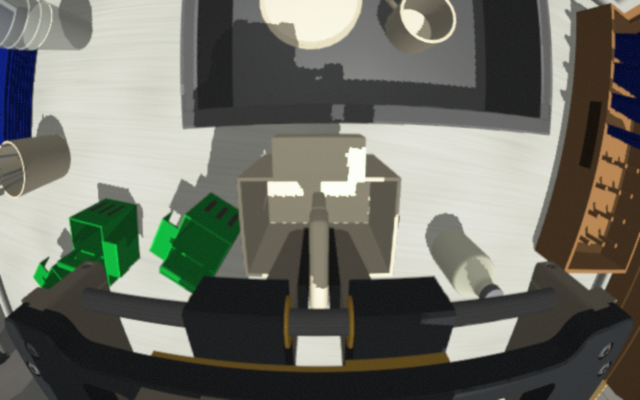

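The wrist view shows the caddy held straight, with the hook plate at (275–365,135) parallel to the near rim. The rim's outer edge runs from (185,130) to (548,132). I'll measure the rim from here.

```bash
python3 - <<'E'
from h import *
a=cv2.imread('pics/w4.png');a=cv2.convertScaleAbs(a,alpha=1.8,beta=10)
crop(a,175,85,100,60,7,'pics/w4a.png');crop(a,460,85,100,60,7,'pics/w4b.png');crop(a,230,85,150,100,5,'pics/w4c.png')
E
```

```text
(no output)
```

View pics/w4a.png

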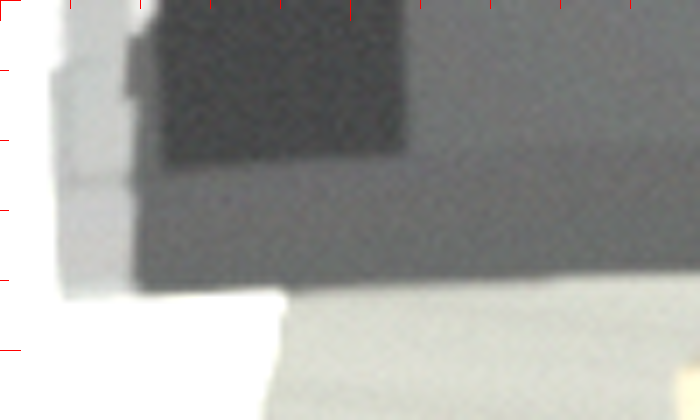

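View pics/w4b.png

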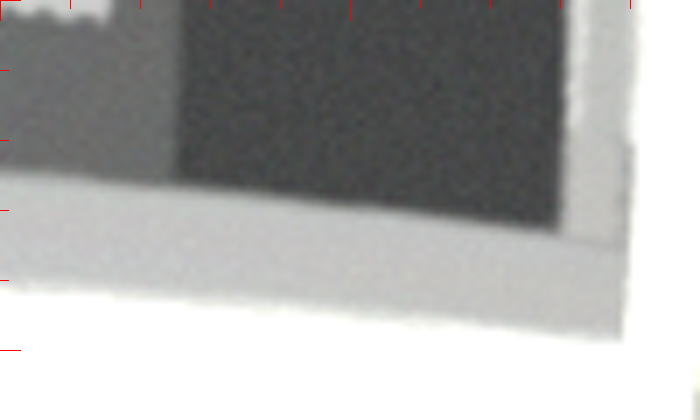

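View pics/w4c.png

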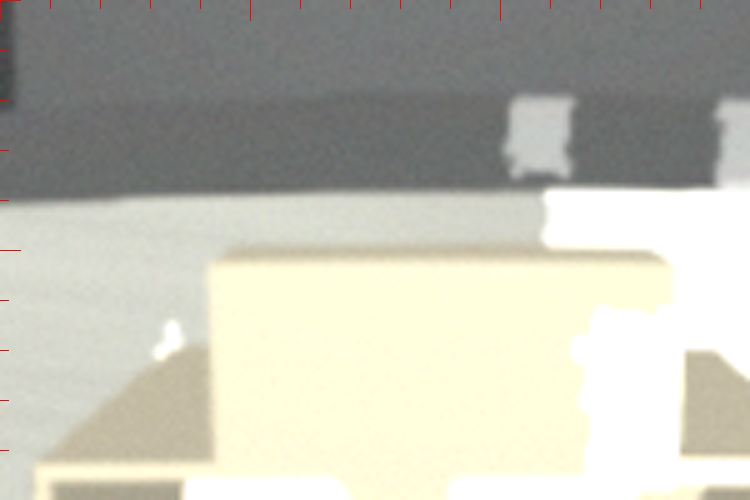

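```bash
python3 - <<'E'
from h import *
o=dict(eef_pos=np.array([497.765,-75.35,297.27]),tool_rot=[3.13785,-0.0003,0.1411])
f=r.grab_frame("wrist")
A=lambda x,y:(175+x/7-.43,85+y/7-.43);B=lambda x,y:(460+x/7-.43,85+y/7-.43);C=lambda x,y:(230+x/5-.4,85+y/5-.4)
ou=np.array([wonz(o,f,p,150) for p in [A(65,298),A(290,289),A(560,277),C(100,200),C(400,189),B(100,294),B(300,310),B(620,338)]])
inn=np.array([wonz(o,f,p,150) for p in [A(160,168),A(400,155),C(300,96),B(180,182),B(555,232)]])
a=ou[1:7,:2];m=a.mean(0);v=np.linalg.svd(a-m)[2][0];v*=np.sign(v[1]);n=np.array([v[1],-v[0]])
print("yaw",np.arctan2(-v[0],v[1]));print(np.round(ou,1));print((ou[:,:2]-m)@n,(inn[:,:2]-m)@n)
print("x of outer line at y=-61.5",m[0]+v[0]/v[1]*(-61.5-m[1]))
# hook tongue outer edge, height base+109
zb=297.27-135.6
h=np.array([wonz(o,f,p,zb+109) for p in [C(210,262),C(668,262)]]);print("hook tongue front",np.round(h,1),"yaw",np.arctan2(-(h[0]-h[1])[0],(h[0]-h[1])[1]))
t=np.array([wonz(o,f,p,zb+110) for p in [C(35,465),C(748,457)]]);print(t.round(1))
hm=h.mean(0)[:2];R=np.array([np.cos(.141),np.sin(.141)]);print("hook front along tool x from TCP",(hm-o["eef_pos"][:2])@R,"lateral",(hm-o["eef_pos"][:2])@[-R[1],R[0]])
E
```

```text
yaw 0.15319448931615076
[[ 542.1   77.8  150. ]
 [ 546.7   40.2  150. ]
 [ 552.7   -1.5  150. ]
 [ 551.7    3.7  150. ]
 [ 561.5  -57.7  150. ]
 [ 589.3 -237.3  150. ]
 [ 595.3 -276.7  150. ]
 [ 607.5 -351.2  150. ]]
[ 1.53848469  0.34807773 -0.07559778 -0.31546158 -0.0161658   0.06390616
 -0.00475873  0.71341337] [20.3699236  19.45894622 19.55417199 19.18198155 18.15281924]
x of outer line at y=-61.5 562.0605982603064
hook tongue front [[554.7 -37.1 270.7]
 [562.9 -95.1 270.7]] yaw 0.14041307961948032
[[ 525.3  -16.7  271.7]
 [ 539.4 -109.8  271.7]]
hook front along tool x from TCP 61.72431853370747 lateral 0.6017060766914053
```

Emit:
carry_out([
  {"claw": 0,"dp": [0.1,-0.1,0.8],"yaw": -0.14},
  {"claw": 0,"dp": [0.3,-0.1,1.8],"yaw": -0.14},
  {"claw": 0,"dp": [0.3,-0.1,2.6],"yaw": -0.14},
  {"claw": 0,"dp": [0.3,-0.1,2.73],"yaw": -0.14},
  {"claw": 0,"dp": [0.3,-0.1,2.73],"yaw": -0.14},
])

```text
time_s: 6.22
eef_pos: [505.3, -65.3, 214.1]
tool_rot: [-3.141, 0.003, 0.159]
ft_force: [-0.1, 0.1, -2.1]
opening: 0.104
```

Emit:
carry_out([
  {"claw": 0,"dp": [0,0,0],"yaw": 0},
  {"claw": 0,"dp": [0,0,0],"yaw": 0},
])

```text
time_s: 6.38
eef_pos: [506.2, -64.3, 215.5]
tool_rot: [-3.141, 0.001, 0.16]
ft_force: [-0.7, 0.5, -2.2]
opening: 0.109
```

```bash
cat >> h.py <<'E'
Q=np.array([562.06,-61.5]);YT=0.153;NX=np.array([np.cos(YT),np.sin(YT)]);NY=np.array([-NX[1],NX[0]])
def st():
    o=r.get_obs();p=np.array(o["eef_pos"]);F=np.array(o["ft_force"])
    print("t %.2f n %.2f lat(own y) %.1f z %.2f base %.1f"%(o["time_s"],(p[:2]-Q)@NX,(p[:2]-Q)@NY+80,p[2],p[2]-135.6),"rot",np.round(o["tool_rot"],4),"Fn %.2f Fy %.2f Fz %.2f"%(F[:2]@NX,F[:2]@NY,F[2]),"T",np.round(o["torque"],2))
E
python3 -c "
from h import *
st();o,f=grab('wrist');cv2.imwrite('pics/w5.png',f['pixels']);st()
o,f=grab('scene');cv2.imwrite('pics/s5.png',cv2.resize(f['pixels'][100:300,250:450],None,fx=3,fy=3))"
```

```text
t 6.38 n -55.66 lat(own y) 85.8 z 215.52 base 79.9 rot [-3.141e+00  1.200e-03  1.603e-01] Fn -0.63 Fy 0.58 Fz -2.19 T [-0.02  0.02 -0.02]
t 6.43 n -55.66 lat(own y) 85.4 z 215.64 base 80.0 rot [-3.1414e+00  8.0000e-04  1.5980e-01] Fn 0.13 Fy -0.02 Fz -2.24 T [ 0.04  0.01 -0.01]
```

View pics/w5.png

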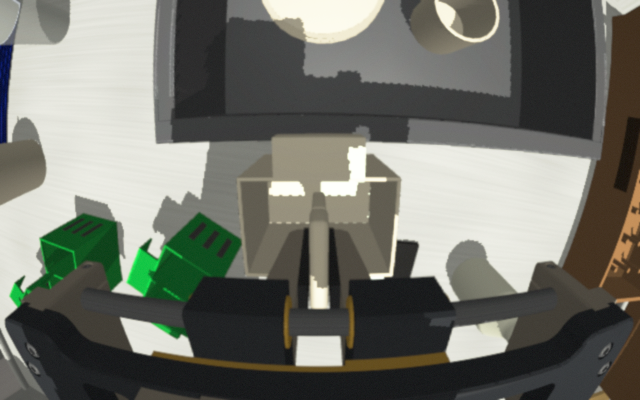

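View pics/s5.png

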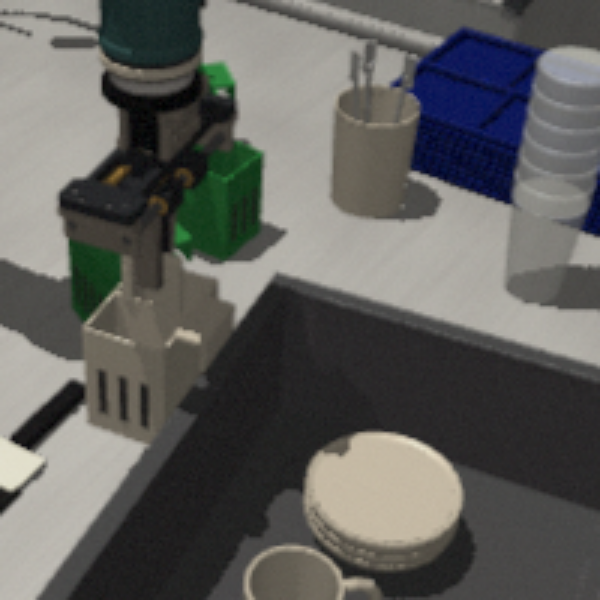

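Emit:
carry_out([
  {"claw": 0,"dp": [0.15,0,0],"yaw": 0.08},
  {"claw": 0,"dp": [0.3,0,0],"yaw": 0.08},
  {"claw": 0,"dp": [0.4,0,0],"yaw": 0.08},
  {"claw": 0,"dp": [0.4,0,0],"yaw": 0.08},
  {"claw": 0,"dp": [0.4,0,0],"yaw": 0.08},
])

```text
time_s: 6.9
eef_pos: [518.2, -63.0, 215.5]
tool_rot: [-3.141, 0.001, 0.152]
ft_force: [-0.3, -0.1, -1.9]
opening: 0.108
```

```bash
python3 -c "
from h import *
st()"
```

```text
t 6.90 n -43.60 lat(own y) 85.2 z 215.51 base 79.9 rot [-3.1414e+00  1.0000e-03  1.5250e-01] Fn -0.28 Fy -0.02 Fz -1.88 T [ 0.03  0.08 -0.05]
```

Next comes a slow advance in small steps, watching for contact at about n = -36.

Emit:
carry_out([
  {"claw": 0,"dp": [0.05,0,0],"yaw": 0},
  {"claw": 0,"dp": [0.1,0,0],"yaw": 0},
  {"claw": 0,"dp": [0.15,0,0],"yaw": 0},
  {"claw": 0,"dp": [0.15,0,0],"yaw": 0},
])

```text
time_s: 7.23
eef_pos: [522.9, -62.3, 215.5]
tool_rot: [-3.141, 0.001, 0.153]
ft_force: [-0.0, 0.3, -2.1]
opening: 0.107
```

```bash
python3 -c "
from h import *
st()"
```

```text
t 7.23 n -38.79 lat(own y) 85.2 z 215.50 base 79.9 rot [-3.1414e+00  8.0000e-04  1.5260e-01] Fn 0.02 Fy 0.31 Fz -2.05 T [ 0.06  0.05 -0.02]
```

Emit:
carry_out([
  {"claw": 0,"dp": [0.03,0,0],"yaw": 0},
  {"claw": 0,"dp": [0.07,0,0],"yaw": 0},
  {"claw": 0,"dp": [0.07,0,0],"yaw": 0},
])

```text
time_s: 7.48
eef_pos: [525.2, -61.9, 215.5]
tool_rot: [-3.141, 0.001, 0.153]
ft_force: [-0.2, 0.1, -2.6]
opening: 0.106
```

```bash
python3 -c "
from h import *
st()"
```

```text
t 7.48 n -36.51 lat(own y) 85.2 z 215.51 base 79.9 rot [-3.1413e+00  6.0000e-04  1.5250e-01] Fn -0.16 Fy 0.09 Fz -2.57 T [ 0.04  0.01 -0.01]
```

Emit:
carry_out([
  {"claw": 0,"dp": [0.03,0,0],"yaw": 0},
  {"claw": 0,"dp": [0.03,0,0],"yaw": 0},
  {"claw": 0,"dp": [0.03,0,0],"yaw": 0},
])

```text
time_s: 7.73
eef_pos: [525.6, -61.8, 215.4]
tool_rot: [-3.141, 0.002, 0.152]
ft_force: [-1.3, -1.2, -2.3]
opening: 0.11
```

```bash
python3 -c "
from h import *
st()"
```

```text
t 7.73 n -36.06 lat(own y) 85.2 z 215.36 base 79.8 rot [-3.1412e+00  1.7000e-03  1.5230e-01] Fn -1.46 Fy -1.02 Fz -2.29 T [-0.    0.49 -0.13]
```

Emit:
carry_out([
  {"claw": 0,"dp": [0.03,0,0],"yaw": 0},
  {"claw": 0,"dp": [0.03,0,0],"yaw": 0},
  {"claw": 0,"dp": [0.03,0,0],"yaw": 0},
])

```text
time_s: 7.98
eef_pos: [526.0, -61.8, 215.3]
tool_rot: [-3.141, 0.003, 0.152]
ft_force: [-3.1, -0.1, -0.7]
opening: 0.108
```

```bash
python3 -c "
from h import *
st()"
```

```text
t 7.98 n -35.71 lat(own y) 85.2 z 215.26 base 79.7 rot [-3.1411e+00  3.0000e-03  1.5210e-01] Fn -3.07 Fy 0.36 Fz -0.68 T [-0.05  0.93 -0.14]
```

Contact at n ≈ -36.3, about where vision put it (-36). I'll back off to mid-clearance (n ≈ -37.8) and lower.

Emit:
carry_out([
  {"claw": 0,"dp": [-0.07,0,0],"yaw": 0},
  {"claw": 0,"dp": [-0.07,0,0],"yaw": 0},
  {"claw": 0,"dp": [-0.07,0,0],"yaw": 0},
])

```text
time_s: 8.23
eef_pos: [524.5, -62.1, 215.5]
tool_rot: [-3.141, 0.001, 0.152]
ft_force: [-0.6, 0.7, -1.1]
opening: 0.105
```

```bash
python3 -c "
from h import *
st()"
```

```text
t 8.23 n -37.25 lat(own y) 85.2 z 215.45 base 79.9 rot [-3.1413e+00  1.4000e-03  1.5230e-01] Fn -0.44 Fy 0.80 Fz -1.13 T [ 0.03  0.02 -0.03]
```

Emit:
carry_out([
  {"claw": 0,"dp": [-0.02,0,0.1],"yaw": 0},
  {"claw": 0,"dp": [-0.02,0,0.2],"yaw": 0},
  {"claw": 0,"dp": [-0.02,0,0.28],"yaw": 0},
  {"claw": 0,"dp": [-0.02,0,0.28],"yaw": 0},
])

```text
time_s: 8.57
eef_pos: [523.5, -62.1, 206.3]
tool_rot: [-3.141, 0.002, 0.152]
ft_force: [-0.1, 0.7, -2.8]
opening: 0.109
```

```bash
python3 -c "
from h import *
st();o,f=grab('scene');cv2.imwrite('pics/s6.png',cv2.resize(f['pixels'][160:260,270:390],None,fx=6,fy=6,interpolation=2))"
```

```text
t 8.57 n -38.23 lat(own y) 85.3 z 206.32 base 70.7 rot [-3.1409e+00  2.5000e-03  1.5240e-01] Fn -0.03 Fy 0.70 Fz -2.80 T [ 0.09  0.06 -0.02]
```

View pics/s6.png

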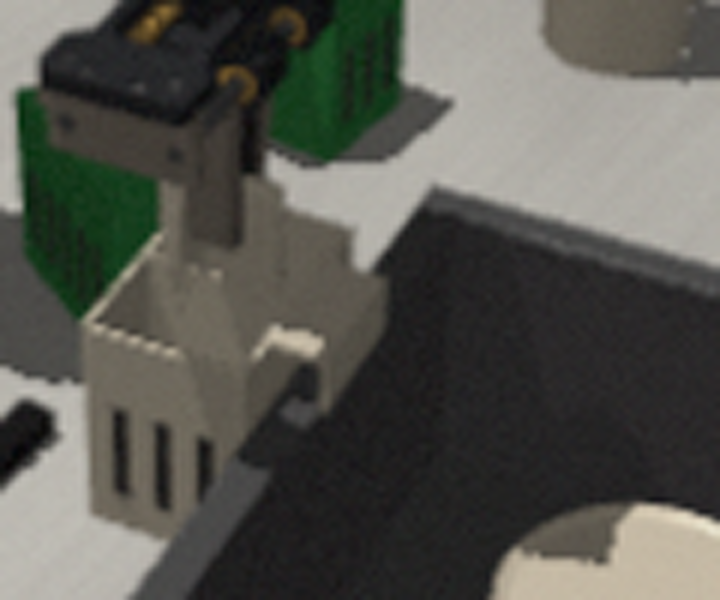

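The hook is straddling the lip, with the tongue just over the inner edge at (320,390) in the crop. I'll lower it gently.

Emit:
carry_out([
  {"claw": 0,"dp": [0.01,0,0.07],"yaw": 0},
  {"claw": 0,"dp": [0.01,0,0.14],"yaw": 0},
  {"claw": 0,"dp": [0.01,0,0.14],"yaw": 0},
])

```text
time_s: 8.87
eef_pos: [523.6, -62.0, 201.8]
tool_rot: [-3.141, 0.003, 0.152]
ft_force: [0.2, -1.0, -1.9]
opening: 0.102
```

```bash
python3 -c "
from h import *
st()"
```

```text
t 8.87 n -38.04 lat(own y) 85.4 z 201.85 base 66.2 rot [-3.1408e+00  3.0000e-03  1.5250e-01] Fn 0.06 Fy -1.01 Fz -1.91 T [0.01 0.05 0.01]
```

Emit:
carry_out([
  {"claw": 0,"dp": [0,0,0.07],"yaw": 0},
  {"claw": 0,"dp": [0,0,0.14],"yaw": 0},
  {"claw": 0,"dp": [0,0,0.14],"yaw": 0},
])

```text
time_s: 9.12
eef_pos: [523.3, -62.0, 197.2]
tool_rot: [-3.141, 0.004, 0.152]
ft_force: [-0.5, 1.6, -2.6]
opening: 0.107
```

```bash
python3 -c "
from h import *
st()"
```

```text
t 9.12 n -38.35 lat(own y) 85.4 z 197.18 base 61.6 rot [-3.1405  0.0037  0.1525] Fn -0.24 Fy 1.61 Fz -2.60 T [0.02 0.09 0.07]
```

The tongue is inside (tip 7 mm below the rim top) with no contact force. Continuing.

Emit:
carry_out([
  {"claw": 0,"dp": [0.02,0,0.1],"yaw": 0},
  {"claw": 0,"dp": [0.02,0,0.2],"yaw": 0},
  {"claw": 0,"dp": [0.02,0,0.2],"yaw": 0},
])

```text
time_s: 9.37
eef_pos: [523.5, -61.9, 190.4]
tool_rot: [-3.14, 0.005, 0.152]
ft_force: [-0.1, 0.2, -1.7]
opening: 0.105
```

```bash
python3 -c "
from h import *
st()"
```

```text
t 9.37 n -38.22 lat(own y) 85.5 z 190.43 base 54.8 rot [-3.1402  0.0049  0.1525] Fn -0.08 Fy 0.25 Fz -1.68 T [ 0.    0.05 -0.03]
```

Emit:
carry_out([
  {"claw": 0,"dp": [0.01,0,0.1],"yaw": 0},
  {"claw": 0,"dp": [0.01,0,0.2],"yaw": 0},
  {"claw": 0,"dp": [0.01,0,0.2],"yaw": 0},
])

```text
time_s: 9.62
eef_pos: [523.3, -61.9, 183.7]
tool_rot: [-3.14, 0.006, 0.152]
ft_force: [0.8, -0.5, -3.0]
opening: 0.106
```

```bash
python3 -c "
from h import *
st()"
```

```text
t 9.62 n -38.41 lat(own y) 85.6 z 183.66 base 48.1 rot [-3.1398  0.0061  0.1524] Fn 0.66 Fy -0.64 Fz -2.98 T [ 0.01  0.06 -0.01]
```

Emit:
carry_out([
  {"claw": 0,"dp": [0.02,0,0.05],"yaw": 0},
  {"claw": 0,"dp": [0.02,0,0.08],"yaw": 0},
  {"claw": 0,"dp": [0.02,0,0.08],"yaw": 0},
])

```text
time_s: 9.87
eef_pos: [523.7, -61.7, 181.0]
tool_rot: [-3.14, 0.006, 0.152]
ft_force: [-0.4, -0.4, -1.3]
opening: 0.105
```

```bash
python3 -c "
from h import *
st()"
```

```text
t 9.87 n -37.92 lat(own y) 85.6 z 181.02 base 45.4 rot [-3.1396  0.0065  0.1524] Fn -0.50 Fy -0.37 Fz -1.33 T [ 0.01  0.01 -0.03]
```

Emit:
carry_out([
  {"claw": 0,"dp": [0.01,0,0.03],"yaw": 0},
  {"claw": 0,"dp": [0.01,0,0.03],"yaw": 0},
  {"claw": 0,"dp": [0.01,0,0.03],"yaw": 0},
])

```text
time_s: 10.12
eef_pos: [524.1, -61.7, 180.2]
tool_rot: [-3.14, 0.006, 0.152]
ft_force: [-0.1, -0.2, -1.6]
opening: 0.105
```

```bash
python3 -c "
from h import *
st()"
```

```text
t 10.12 n -37.57 lat(own y) 85.6 z 180.18 base 44.6 rot [-3.1397  0.0063  0.1524] Fn -0.08 Fy -0.14 Fz -1.60 T [ 0.03  0.04 -0.06]
```

Emit:
carry_out([
  {"claw": 0,"dp": [0,0,0.04],"yaw": 0},
  {"claw": 0,"dp": [0,0,0.04],"yaw": 0},
  {"claw": 0,"dp": [0,0,0.04],"yaw": 0},
])

```text
time_s: 10.37
eef_pos: [524.0, -61.7, 179.7]
tool_rot: [-3.14, 0.006, 0.152]
ft_force: [-3.6, -0.5, 5.1]
opening: 0.106
```

```bash
python3 -c "
from h import *
st()"
```

```text
t 10.37 n -37.62 lat(own y) 85.6 z 179.67 base 44.1 rot [-3.1401  0.0062  0.1525] Fn -3.65 Fy 0.02 Fz 5.12 T [ 0.09  0.56 -0.06]
```

Emit:
carry_out([
  {"claw": 0,"dp": [0,0,0.03],"yaw": 0},
  {"claw": 0,"dp": [0,0,0.03],"yaw": 0},
  {"claw": 0,"dp": [0,0,0.03],"yaw": 0},
])

```text
time_s: 10.62
eef_pos: [524.0, -61.7, 179.6]
tool_rot: [-3.141, 0.006, 0.153]
ft_force: [-4.4, 0.5, 6.8]
opening: 0.109
```

```bash
python3 -c "
from h import *
st()"
```

```text
t 10.62 n -37.65 lat(own y) 85.6 z 179.61 base 44.0 rot [-3.1405  0.0061  0.1525] Fn -4.25 Fy 1.14 Fz 6.82 T [0.07 0.74 0.02]
```

Seated: the base is at 44.0 (150-106 = 44) and the contact force came up at that height. I'll ease off the down force, then slide left (tool -y).

Emit:
carry_out([
  {"claw": 0,"dp": [-0.005,0,-0.015],"yaw": 0},
  {"claw": 0,"dp": [-0.005,0,-0.015],"yaw": 0},
])

```text
time_s: 10.78
eef_pos: [524.0, -61.7, 180.1]
tool_rot: [-3.141, 0.005, 0.152]
ft_force: [-0.3, 0.0, -2.8]
opening: 0.109
```

```bash
python3 -c "
from h import *
st();o,f=grab('scene');cv2.imwrite('pics/s7.png',cv2.resize(f['pixels'][160:260,270:390],None,fx=6,fy=6,interpolation=2));st()"
```

```text
t 10.78 n -37.62 lat(own y) 85.6 z 180.08 base 44.5 rot [-3.1407  0.0055  0.1525] Fn -0.29 Fy 0.08 Fz -2.77 T [ 0.01 -0.01 -0.03]
t 10.83 n -37.78 lat(own y) 85.6 z 179.86 base 44.3 rot [-3.1405  0.0059  0.1525] Fn -1.63 Fy 0.04 Fz -2.44 T [ 0.04 -0.03 -0.02]
```

View pics/s7.png

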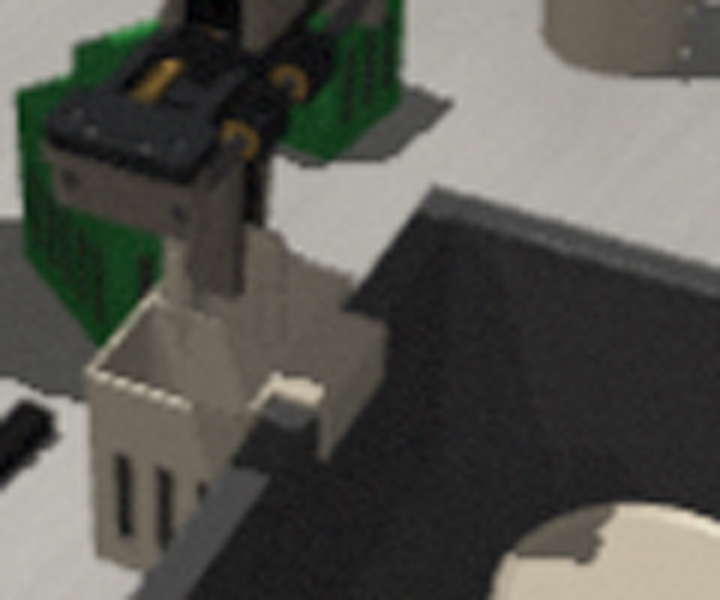

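Emit:
carry_out([
  {"claw": 0,"dp": [0,-0.1,0.01],"yaw": 0},
  {"claw": 0,"dp": [0,-0.22,0.01],"yaw": 0},
  {"claw": 0,"dp": [0,-0.34,0.01],"yaw": 0},
  {"claw": 0,"dp": [0,-0.34,0.01],"yaw": 0},
])

```text
time_s: 11.17
eef_pos: [522.5, -50.6, 179.7]
tool_rot: [-3.14, 0.005, 0.154]
ft_force: [0.4, -0.5, 0.3]
opening: 0.108
```

```bash
python3 -c "
from h import *
st()"
```

```text
t 11.17 n -37.46 lat(own y) 96.8 z 179.70 base 44.1 rot [-3.1402  0.0053  0.1536] Fn 0.30 Fy -0.59 Fz 0.34 T [-0.08 -0.12 -0.02]
```

Emit:
carry_out([
  {"claw": 0,"dp": [-0.01,-0.15,0],"yaw": 0},
  {"claw": 0,"dp": [-0.01,-0.3,0],"yaw": 0},
  {"claw": 0,"dp": [-0.01,-0.45,0],"yaw": 0},
  {"claw": 0,"dp": [-0.01,-0.6,0],"yaw": 0},
  {"claw": 0,"dp": [-0.01,-0.6,0],"yaw": 0},
])

```text
time_s: 11.58
eef_pos: [519.1, -31.3, 179.7]
tool_rot: [-3.139, 0.006, 0.155]
ft_force: [-0.4, 1.7, 0.9]
opening: 0.106
```

```bash
python3 -c "
from h import *
st()"
```

```text
t 11.58 n -37.84 lat(own y) 116.4 z 179.72 base 44.1 rot [-3.1394  0.0056  0.1554] Fn -0.09 Fy 1.74 Fz 0.88 T [0.1  0.04 0.03]
```

Emit:
carry_out([
  {"claw": 0,"dp": [0.01,-0.15,0],"yaw": 0.03},
  {"claw": 0,"dp": [0.01,-0.3,0],"yaw": 0.03},
  {"claw": 0,"dp": [0.01,-0.45,0],"yaw": 0.03},
  {"claw": 0,"dp": [0.01,-0.6,0],"yaw": 0.03},
  {"claw": 0,"dp": [0.01,-0.6,0],"yaw": 0.03},
])

```text
time_s: 12.0
eef_pos: [516.3, -12.1, 179.8]
tool_rot: [-3.139, 0.006, 0.154]
ft_force: [-0.0, 0.7, 1.2]
opening: 0.108
```

```bash
python3 -c "
from h import *
st()"
```

```text
t 12.00 n -37.65 lat(own y) 135.8 z 179.75 base 44.2 rot [-3.1387  0.0058  0.1544] Fn 0.08 Fy 0.72 Fz 1.15 T [ 0.16  0.04 -0.01]
```

Emit:
carry_out([
  {"claw": 0,"dp": [0,-0.15,0],"yaw": 0.02},
  {"claw": 0,"dp": [0,-0.3,0],"yaw": 0.02},
  {"claw": 0,"dp": [0,-0.45,0],"yaw": 0.02},
  {"claw": 0,"dp": [0,-0.55,0],"yaw": 0.02},
  {"claw": 0,"dp": [0,-0.55,0],"yaw": 0.02},
])

```text
time_s: 12.42
eef_pos: [513.5, 5.3, 179.8]
tool_rot: [-3.138, 0.006, 0.154]
ft_force: [-0.5, 1.2, 0.6]
opening: 0.108
```

```bash
python3 -c "
from h import *
st()"
```

```text
t 12.42 n -37.79 lat(own y) 153.4 z 179.78 base 44.2 rot [-3.1382  0.0061  0.1539] Fn -0.28 Fy 1.30 Fz 0.65 T [0.13 0.01 0.04]
```

Emit:
carry_out([
  {"claw": 0,"dp": [0,-0.08,0],"yaw": 0.02},
  {"claw": 0,"dp": [0,-0.16,0],"yaw": 0.02},
  {"claw": 0,"dp": [0,-0.24,0],"yaw": 0.02},
  {"claw": 0,"dp": [0,-0.3,0],"yaw": 0.02},
  {"claw": 0,"dp": [0,-0.3,0],"yaw": 0.02},
])

```text
time_s: 12.83
eef_pos: [512.0, 14.7, 179.8]
tool_rot: [-3.138, 0.006, 0.153]
ft_force: [-0.3, -0.1, -0.3]
opening: 0.107
```

```bash
python3 -c "
from h import *
st()"
```

```text
t 12.83 n -37.84 lat(own y) 162.9 z 179.82 base 44.2 rot [-3.1379  0.0062  0.1526] Fn -0.33 Fy -0.08 Fz -0.33 T [-0.08 -0.01 -0.07]
```

Now 2 mm steps to feel for the stop, expected near lat 170.

Emit:
carry_out([
  {"claw": 0,"dp": [0,-0.06,0.005],"yaw": 0},
  {"claw": 0,"dp": [0,-0.1,0.005],"yaw": 0},
  {"claw": 0,"dp": [0,-0.1,0.005],"yaw": 0},
])

```text
time_s: 13.08
eef_pos: [511.6, 17.9, 179.7]
tool_rot: [-3.138, 0.006, 0.153]
ft_force: [-0.2, -1.0, 0.2]
opening: 0.106
```

```bash
python3 -c "
from h import *
st()"
```

```text
t 13.08 n -37.74 lat(own y) 166.1 z 179.75 base 44.1 rot [-3.1379  0.006   0.1529] Fn -0.32 Fy -0.94 Fz 0.25 T [-0.29 -0.11 -0.08]
```

Emit:
carry_out([
  {"claw": 0,"dp": [0,-0.05,0],"yaw": 0},
  {"claw": 0,"dp": [0,-0.07,0],"yaw": 0},
  {"claw": 0,"dp": [0,-0.07,0],"yaw": 0},
])

```text
time_s: 13.33
eef_pos: [511.3, 20.1, 179.8]
tool_rot: [-3.138, 0.006, 0.153]
ft_force: [0.7, -0.8, 0.6]
opening: 0.108
```

```bash
python3 -c "
from h import *
st()"
```

```text
t 13.33 n -37.74 lat(own y) 168.4 z 179.78 base 44.2 rot [-3.1378  0.006   0.1531] Fn 0.60 Fy -0.95 Fz 0.61 T [-0.2  -0.1  -0.05]
```

Emit:
carry_out([
  {"claw": 0,"dp": [0,-0.04,0],"yaw": 0},
  {"claw": 0,"dp": [0,-0.04,0],"yaw": 0},
  {"claw": 0,"dp": [0,-0.04,0],"yaw": 0},
])

```text
time_s: 13.58
eef_pos: [511.0, 21.5, 179.8]
tool_rot: [-3.138, 0.006, 0.153]
ft_force: [-0.6, -1.2, -0.4]
opening: 0.103
```

```bash
python3 -c "
from h import *
st()"
```

```text
t 13.58 n -37.79 lat(own y) 169.8 z 179.77 base 44.2 rot [-3.1376  0.0061  0.1533] Fn -0.74 Fy -1.15 Fz -0.44 T [-0.27 -0.1  -0.1 ]
```

Emit:
carry_out([
  {"claw": 0,"dp": [0,-0.04,0],"yaw": 0},
  {"claw": 0,"dp": [0,-0.04,0],"yaw": 0},
  {"claw": 0,"dp": [0,-0.04,0],"yaw": 0},
])

```text
time_s: 13.83
eef_pos: [510.8, 22.8, 179.8]
tool_rot: [-3.137, 0.006, 0.153]
ft_force: [0.5, 0.3, 0.8]
opening: 0.105
```

```bash
python3 -c "
from h import *
st()"
```

```text
t 13.83 n -37.78 lat(own y) 171.1 z 179.79 base 44.2 rot [-3.1375  0.0061  0.1534] Fn 0.55 Fy 0.19 Fz 0.77 T [-0.28 -0.08 -0.05]
```

Emit:
carry_out([
  {"claw": 0,"dp": [0,-0.04,0],"yaw": 0},
  {"claw": 0,"dp": [0,-0.04,0],"yaw": 0},
  {"claw": 0,"dp": [0,-0.04,0],"yaw": 0},
])

```text
time_s: 14.08
eef_pos: [510.6, 24.2, 179.8]
tool_rot: [-3.137, 0.006, 0.154]
ft_force: [0.1, -0.3, 0.2]
opening: 0.107
```

```bash
python3 -c "
from h import *
st()"
```

```text
t 14.08 n -37.80 lat(own y) 172.5 z 179.81 base 44.2 rot [-3.1374  0.0061  0.1536] Fn 0.05 Fy -0.32 Fz 0.20 T [-0.22 -0.19 -0.04]
```

Emit:
carry_out([
  {"claw": 0,"dp": [0,-0.04,0],"yaw": 0},
  {"claw": 0,"dp": [0,-0.04,0],"yaw": 0},
  {"claw": 0,"dp": [0,-0.04,0],"yaw": 0},
])

```text
time_s: 14.33
eef_pos: [510.4, 25.2, 179.8]
tool_rot: [-3.138, 0.006, 0.153]
ft_force: [0.4, -1.9, -0.9]
opening: 0.101
```

```bash
python3 -c "
from h import *
st()"
```

```text
t 14.33 n -37.84 lat(own y) 173.6 z 179.80 base 44.2 rot [-3.1375  0.0062  0.1533] Fn 0.07 Fy -1.91 Fz -0.93 T [-0.5  -0.17 -0.09]
```

Emit:
carry_out([
  {"claw": 0,"dp": [0,-0.03,0],"yaw": 0},
  {"claw": 0,"dp": [0,-0.03,0],"yaw": 0},
  {"claw": 0,"dp": [0,-0.03,0],"yaw": 0},
])

```text
time_s: 14.58
eef_pos: [510.3, 25.5, 179.8]
tool_rot: [-3.138, 0.006, 0.153]
ft_force: [0.6, -3.9, 0.4]
opening: 0.105
```

```bash
python3 -c "
from h import *
st()"
```

```text
t 14.58 n -37.92 lat(own y) 173.9 z 179.76 base 44.2 rot [-3.1382  0.0064  0.1527] Fn -0.01 Fy -3.94 Fz 0.39 T [-0.91 -0.15 -0.27]
```

Emit:
carry_out([
  {"claw": 0,"dp": [0,-0.03,0],"yaw": 0},
  {"claw": 0,"dp": [0,-0.03,0],"yaw": 0},
  {"claw": 0,"dp": [0,-0.03,0],"yaw": 0},
])

```text
time_s: 14.83
eef_pos: [510.1, 25.8, 179.8]
tool_rot: [-3.139, 0.007, 0.152]
ft_force: [-0.4, -5.6, 0.5]
opening: 0.108
```

```bash
python3 -c "
from h import *
st();o,f=grab('wrist');cv2.imwrite('pics/w8.png',f['pixels']);o,f=grab('scene');cv2.imwrite('pics/s8.png',cv2.resize(f['pixels'][150:250,290:410],None,fx=6,fy=6,interpolation=2));st()"
```

```text
t 14.83 n -38.04 lat(own y) 174.2 z 179.76 base 44.2 rot [-3.1389  0.0066  0.1521] Fn -1.26 Fy -5.48 Fz 0.46 T [-1.31 -0.15 -0.28]
t 14.93 n -38.03 lat(own y) 174.2 z 179.78 base 44.2 rot [-3.1388  0.0066  0.1521] Fn -0.18 Fy -6.36 Fz 0.08 T [-1.3  -0.19 -0.3 ]
```

View pics/s8.png

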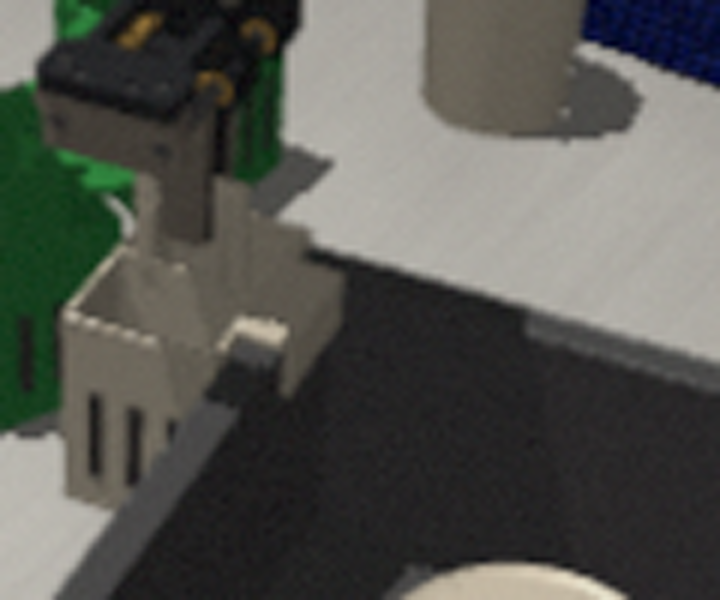

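View pics/w8.png

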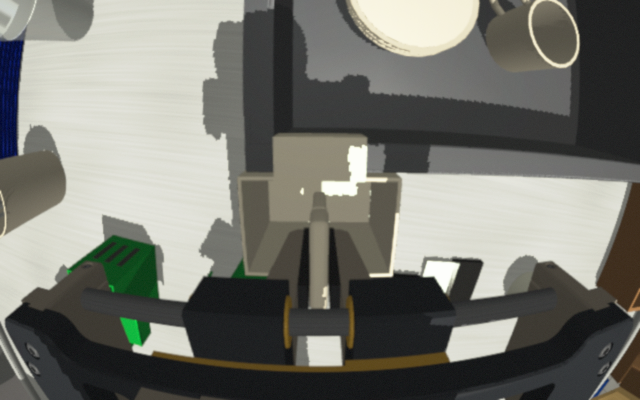

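Felt contact: Fy reached -5.5 N at lat ≈ 174, and the yaw moment (-0.3 N·m) puts the force at the tongue (62 mm ahead of the tool), not at the body. The views agree, but one green caddy stands near the caddy, so I'll check that gap in the side view and relax the side load.

Emit:
carry_out([
  {"claw": 0,"dp": [0,0,0],"yaw": 0},
  {"claw": 0,"dp": [0,0,0],"yaw": 0},
])

```text
time_s: 15.1
eef_pos: [510.2, 25.7, 179.8]
tool_rot: [-3.139, 0.007, 0.152]
ft_force: [1.1, -3.9, 0.7]
opening: 0.105
```

```bash
python3 -c "
from h import *
st();o,f=grab('side');cv2.imwrite('pics/d8.png',cv2.resize(f['pixels'][140:290,270:430],None,fx=5,fy=4,interpolation=2));st()"
```

```text
t 15.10 n -37.99 lat(own y) 174.1 z 179.78 base 44.2 rot [-3.1389  0.0065  0.1519] Fn 0.47 Fy -4.00 Fz 0.71 T [-1.09 -0.31 -0.23]
t 15.15 n -37.97 lat(own y) 174.1 z 179.81 base 44.2 rot [-3.1389  0.0065  0.152 ] Fn 0.23 Fy -5.01 Fz -0.15 T [-1.14 -0.3  -0.19]
```

View pics/d8.png

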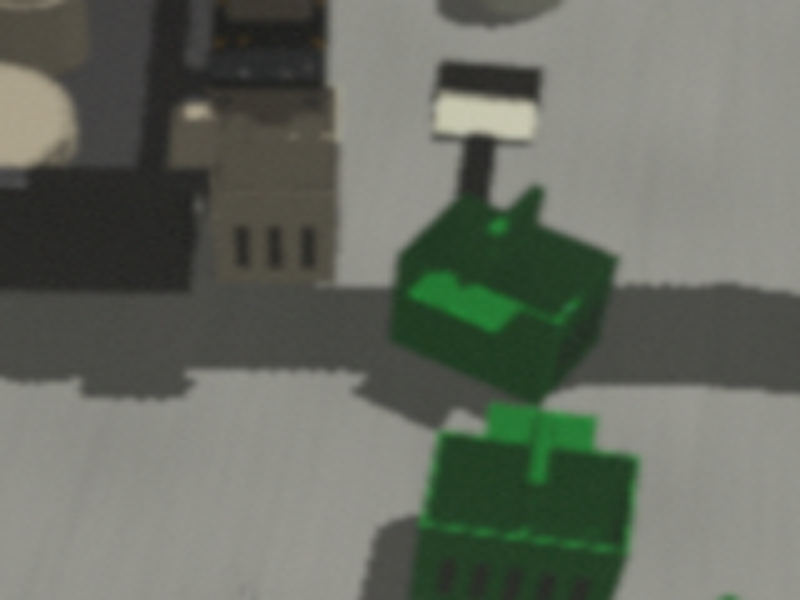

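The green caddy is well clear (a table gap at crop x 340–395), so the contact is with the tub wall. I'll ease the side load to a light touch and release.

Emit:
carry_out([
  {"claw": 0,"dp": [0,0.01,0],"yaw": 0},
  {"claw": 0,"dp": [0,0.01,0],"yaw": 0},
])

```text
time_s: 15.32
eef_pos: [510.2, 25.6, 179.8]
tool_rot: [-3.139, 0.006, 0.152]
ft_force: [0.2, -3.8, -0.5]
opening: 0.109
```

```bash
python3 -c "
from h import *
st()"
```

```text
t 15.32 n -37.97 lat(own y) 173.9 z 179.77 base 44.2 rot [-3.1387  0.0065  0.1521] Fn -0.40 Fy -3.76 Fz -0.49 T [-1.   -0.24 -0.17]
```

Emit:
carry_out([
  {"claw": 0,"dp": [0,0.015,0],"yaw": 0},
  {"claw": 0,"dp": [0,0.015,0],"yaw": 0},
])

```text
time_s: 15.48
eef_pos: [510.3, 25.4, 179.8]
tool_rot: [-3.138, 0.006, 0.152]
ft_force: [0.7, -2.3, -0.9]
opening: 0.105
```

```bash
python3 -c "
from h import *
st()"
```

```text
t 15.48 n -37.91 lat(own y) 173.8 z 179.76 base 44.2 rot [-3.1383  0.0064  0.1524] Fn 0.37 Fy -2.38 Fz -0.88 T [-0.83 -0.28 -0.15]
```

Emit:
carry_out([
  {"claw": 0.15,"dp": [0,0,0],"yaw": 0},
  {"claw": 0.2,"dp": [0,0,0],"yaw": 0},
  {"claw": 0.3,"dp": [0,0,0],"yaw": 0},
  {"claw": 0.4,"dp": [0,0,0],"yaw": 0},
  {"claw": 0.4,"dp": [0,0,0],"yaw": 0},
])

```text
time_s: 15.9
eef_pos: [510.2, 25.9, 179.8]
tool_rot: [-3.138, 0.006, 0.153]
ft_force: [0.1, -0.6, 0.1]
opening: 0.391
```

```bash
python3 -c "
from h import *
st();o,f=grab('wrist');cv2.imwrite('pics/w9.png',f['pixels']);o,f=grab('scene');cv2.imwrite('pics/s9.png',cv2.resize(f['pixels'][150:250,290:410],None,fx=6,fy=6,interpolation=2));st()"
```

```text
t 15.90 n -37.93 lat(own y) 174.3 z 179.75 base 44.2 rot [-3.1378  0.0065  0.1531] Fn -0.03 Fy -0.61 Fz 0.05 T [ 0.05 -0.03  0.04]
t 16.00 n -37.92 lat(own y) 174.1 z 179.76 base 44.2 rot [-3.138   0.0064  0.1528] Fn 0.87 Fy 0.17 Fz 0.23 T [ 0.01 -0.01 -0.01]
```

View pics/w9.png

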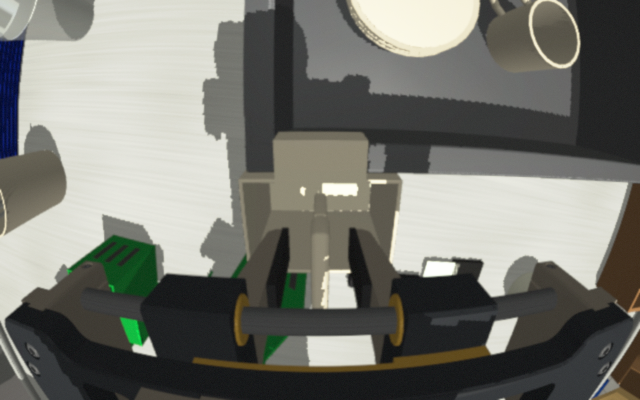

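View pics/s9.png

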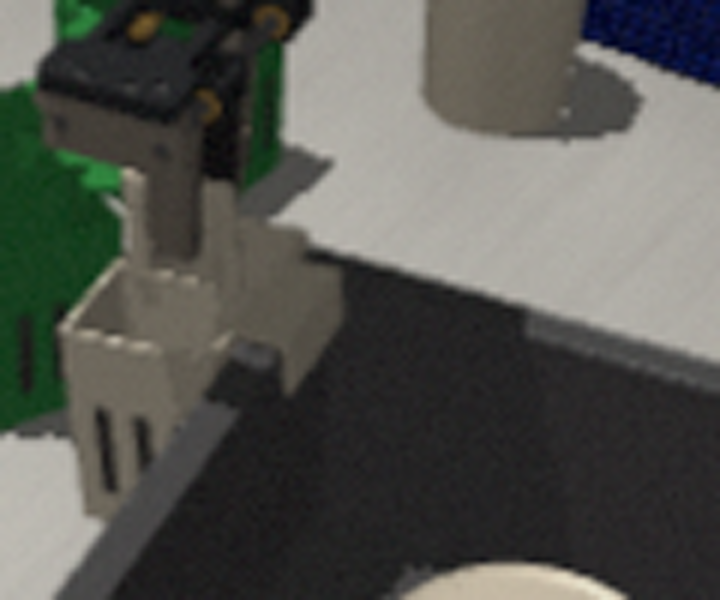

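Released; the caddy hangs with a slight lean. I'll withdraw straight up and check the end stop.

Emit:
carry_out([
  {"claw": 0.4,"dp": [0,0,-0.4],"yaw": 0},
  {"claw": 0.4,"dp": [0,0,-1.0],"yaw": 0},
  {"claw": 0.4,"dp": [0,0,-1.8],"yaw": 0},
  {"claw": 0.4,"dp": [0,0,-2.6],"yaw": 0},
  {"claw": 0.4,"dp": [0,0,-2.6],"yaw": 0},
])

```text
time_s: 16.42
eef_pos: [513.4, 26.0, 262.2]
tool_rot: [-3.139, -0.001, 0.153]
ft_force: [1.7, 0.1, 0.0]
opening: 0.403
```

```bash
python3 -c "
from h import *
o,f=grab('wrist');cv2.imwrite('pics/w10.png',f['pixels']);print(o['eef_pos'],o['tool_rot'])
a=cv2.convertScaleAbs(f['pixels'],alpha=1.8,beta=10);crop(a,235,95,150,100,5,'pics/w10a.png')
o,f=grab('scene');cv2.imwrite('pics/s10.png',cv2.resize(cv2.convertScaleAbs(f['pixels'],alpha=2,beta=10)[150:250,290:410],None,fx=6,fy=6,interpolation=2));st()"
```

```text
[513.36225914  26.04946469 262.21680713] [-3.13905822e+00 -1.38396773e-03  1.52857717e-01]
t 16.52 n -37.03 lat(own y) 173.8 z 258.40 base 122.8 rot [-3.1385  0.0046  0.1526] Fn -0.68 Fy 0.46 Fz 0.08 T [ 0.04 -0.04 -0.01]
```

View pics/w10a.png

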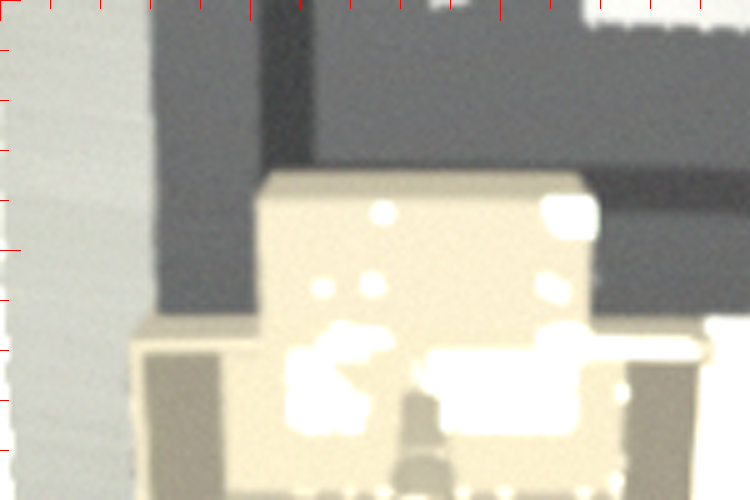

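View pics/s10.png

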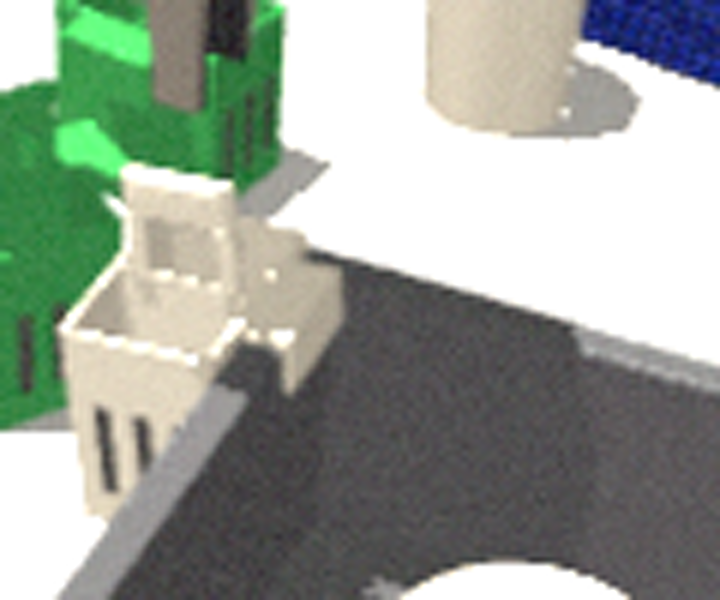

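```bash
python3 - <<'E'
from h import *
o=dict(eef_pos=np.array([513.36,26.05,262.22]),tool_rot=[-3.13906,-0.00138,0.15286])
f=r.grab_frame("wrist");C=lambda x,y:(235+x/5-.4,95+y/5-.4)
L=lambda p:((p[:2]-Q)@NX,(p[:2]-Q)@NY+80)
print("wall inner z150",[L(wonz(o,f,C(*p),150)) for p in [(259,60),(261,160)]])
print("tongue tip left/right z125",[L(wonz(o,f,C(*p),125)) for p in [(273,173),(580,173)]])
print("crown left/right z153",[L(wonz(o,f,C(*p),153)) for p in [(257,200),(257,280),(592,280),(590,220)]])
print("body back top corner z154",[L(wonz(o,f,C(*p),154)) for p in [(133,345),(708,345)]])
print("lip outer z150 right",L(wonz(o,f,C(700,318),150)))
st()
E
```

```text
wall inner z150 [(np.float64(47.091476164146606), np.float64(203.23323201654364)), (np.float64(28.751630794399915), np.float64(203.0744928942181))]
tongue tip left/right z125 [(np.float64(24.73531060910745), np.float64(203.3382105259583)), (np.float64(24.782776734388587), np.float64(142.51258261484185))]
crown left/right z153 [(np.float64(21.64386364829605), np.float64(203.59160588568352)), (np.float64(6.971495795035172), np.float64(203.84591378762468)), (np.float64(7.010902417887556), np.float64(142.80496852611662)), (np.float64(18.022773816872096), np.float64(143.37629645055887))]
body back top corner z154 [(np.float64(-4.69260745016661), np.float64(227.1027068753918)), (np.float64(-4.640482314349754), np.float64(121.04091351028984))]
lip outer z150 right (np.float64(-0.24677855564545512), np.float64(122.00648968799351))
t 16.57 n -37.81 lat(own y) 173.8 z 257.33 base 121.7 rot [-3.1381  0.0069  0.1526] Fn 0.47 Fy 0.96 Fz -0.07 T [0.01 0.03 0.05]
```

Emit:
carry_out([
  {"claw": 0.4,"dp": [0,0,-1.0],"yaw": 0},
  {"claw": 0.4,"dp": [0,0,-2.0],"yaw": 0},
  {"claw": 0.4,"dp": [0,0,-3.0],"yaw": 0},
  {"claw": 0.4,"dp": [0,0,-3.0],"yaw": 0},
  {"claw": 0.4,"dp": [0,0,-3.0],"yaw": 0},
])

```text
time_s: 16.98
eef_pos: [511.4, 25.2, 347.4]
tool_rot: [-3.138, 0.006, 0.153]
ft_force: [0.2, 0.1, 0.4]
opening: 0.398
```

```bash
python3 - <<'E'
from h import *
st()
f=r.grab_frame('side');S=r.grab_frame('scene')
cv2.imwrite('pics/fs.png',S['pixels']);crop(cv2.convertScaleAbs(f['pixels'],alpha=1.8,beta=10),280,130,100,80,8,'pics/fd.png')
L=lambda p:((p[:2]-Q)@NX,(p[:2]-Q)@NY+80)
crop(cv2.convertScaleAbs(S['pixels'],alpha=2,beta=10),295,165,70,80,7,'pics/fs2.png')
E
```

```text
t 16.98 n -36.90 lat(own y) 173.4 z 347.44 base 211.8 rot [-3.1383  0.0059  0.1526] Fn 0.19 Fy 0.08 Fz 0.44 T [ 0.01  0.02 -0.01]
```

View pics/fs.png

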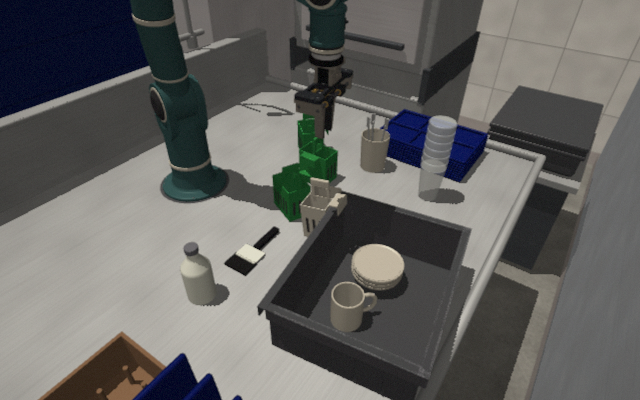

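View pics/fs2.png

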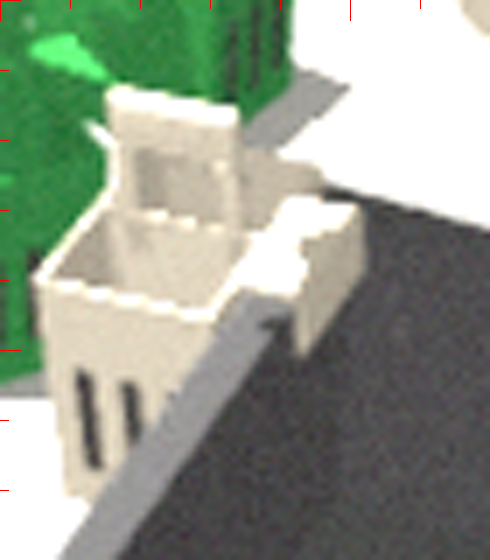

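View pics/fd.png

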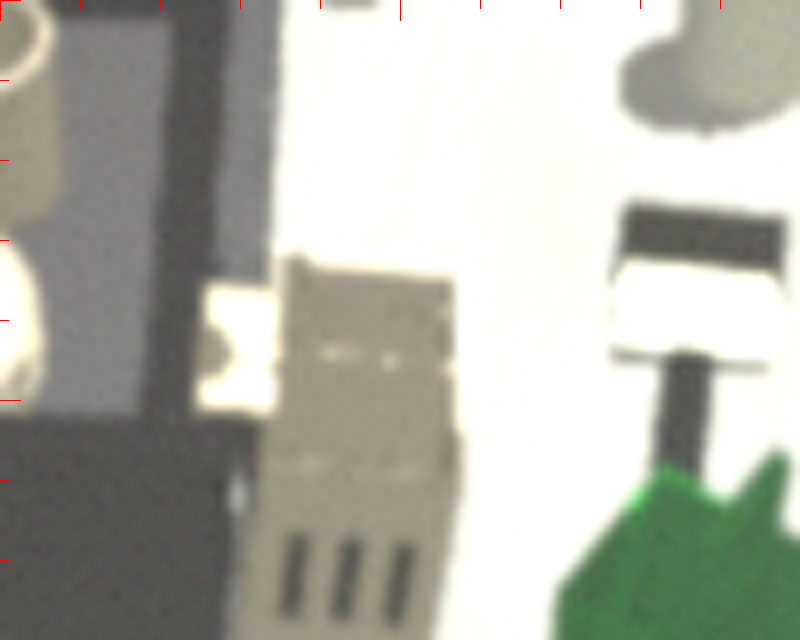

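The hook sits down over the lip in both views. In the side crop its left edge, at y≈410, is right at the left wall. The bystanders have not moved and the gripper is clear. I'll hand in.

```bash
python3 -c "
from h import *
print(r.hand_in())"
```

```text
the job is handed in; nothing more can be done
None
```

The caddy is hanging by its hook on the near rim, slid left until the tongue stopped against the tub's left side wall. I handed the job in at about 17 s of the 64 s limit.

- **Finding the rim:** I gripped the off-white caddy by its bar and turned it to match the tub. I then touched its back wall to the lip at about 3 N. The contact came within half a millimetre of where the wrist camera had put it.
- **Hanging:** I lowered the hook with no side contact until it sat on the rim. The contact height matched the expected 44 mm base height, with a seating force of about 9 N on the rim. It first hung about 85 mm left of the middle of the rim, clear of the corners.
- **Sliding:** I slid it about 88 mm along the rim with light contact until the side force built up, 6.4 N at most. The twist on the wrist showed the contact was at the tongue. I eased the force to 2.4 N, opened the gripper and withdrew straight up.
- **Last checks:** In the wrist view taken just after release, the tongue's left edge measured 203.3 mm and the wall face 203.2 mm along the rim. Both scene and side views show the hook down over the lip with a slight lean, nothing else moved and the wrist force near zero.
- **Disagreement:** The stop came about 3.5 mm farther left than my first estimate of 170 mm. The wall face measured 3 mm off in the same way, so I put this down to my estimate of the tub's position along its y. No check failed.

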